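# Pack the sample box of chocolates

### The arm

A 6-joint arm with a two-finger parallel gripper is mounted at the origin on the work surface. World frame = base frame: x ahead of the robot, y to its left, z up, the work surface at z = 0. Lengths are in m, angles in rad, forces in N, time in s.
With the tool pointing down it reaches from about 0.3 to 0.95 m from the base axis. Payload 3.1 kg.
Tool frame: the origin (TCP) lies at the very end of the fingers, on their centre line; the grasp point (between the pads) lies 19 mm behind it; x points along the fingers, y is the direction in which the jaws open and shut, and the axes are right-handed (so a half turn about x gives the same grasp; the last joint's range is limited). The gripper opens to 85 mm and grips with 20 to 120 N. Pads are 22 mm wide; open, the fingers measure 114 mm over their backs; the gripper's body (76 mm by 85 mm) begins 54 mm behind the grasp point. The pads swing forward as they close: fully open they stand 13 mm farther back than shut.
Start: joints at [-1.393, 0.308, 1.634, -0, 1.2, -0.07], TCP at [0.153, -0.606, 0.231] pointing down, gripper open.
Joint ranges: [-3.06, 3.06], [-0.79, 1.96], [0.05, 2.63], [-1.19, 4.34], [0.05, 2.64], [-2.94, 2.94]. Speed limits (rad/s): [2.79, 2.79, 3.14, 3.14, 3.14, 3.14].

### API

Orientations are given as [roll, pitch, yaw] about the fixed x, y, z axes, in that order (R = Rz(yaw) Ry(pitch) Rx(roll)).
In Python, from rig import telemetry, cams, env, models gives the robot as it stands. The module is installed in compiled form; this text tells all that it offers.
- The arm moves only by the shell command python3 -m jog 'ROWS' [FORCE]. ROWS is JSON, a list of rows, each an object with "delta_rot": the turn, a rotation vector about the tool's x, y, z in rad, a list of three; "linear": the shift along the tool's x, y, z in mm, a list of three; "claw": the finger opening in mm, from 0 to 85.4. In form: [{"delta_rot": [rx, ry, rz], "linear": [tx, ty, tz], "claw": claw}, ...]. A call has 1 to 8 rows; each row is the pose to reach, as a shift and turn from the pose commanded when the call began, along the tool's axes at that moment; what a row does not reach only later rows make up. A row lasts 1/10 s, in which the tool goes at most 50 mm and 8.59 degrees, less where a joint would pass 70% of its speed; a pose out of reach is approached as far as the arm can. A call with a gripper value outside its range is refused whole. The fingers move at their own pace and stop on an object; FORCE is the grip in N (left out, the last holds). Time passes only in rows, so rows that repeat a pose let the fingers close. It gives the time, the measured TCP pose, the force and the opening at its end, in the units of the state.
- telemetry.get_obs(): the state, without advancing time (a new reading comes with each control period).
- cams.grab_frame(name): name is "scene" or "top" or "wrist"; returns the picture (400x640x3 uint8, blue, green, red); there is no depth.
- cams.camera_params(name): a dict with "intrinsics" (3x3 intrinsics, pixels), "dist" ([k1, k2, p1, p2, k3] as OpenCV has them; the pictures are not rectified), "R" (3x3) and "t" (3): a world point X has camera coordinates R X + t. Camera axes: x right, y down, z forward; pixel columns grow to the right and rows downward; lengths in m; the calibration is good to about 2 mm. A picture is of the moment at which its call begins: read the wrist's pose just before it. camera_params takes no time and is no camera call; for the wrist camera it gives the pose at the moment of the call.
- env.job_done(): hands the job in, once; it reports no verdict.
Trained networks look in the newest picture that a camera, given by its name, has taken for a name from the list of things; names that differ only in an ending like _2 or _b are one class to them, and where a whole thing is asked for, a point or a joint stands for the part that bears it (a point fixed in the world has none). Each returns a list of dicts, best first, with "score" (0 to 1); they miss things now and then, are a little off and sometimes report something else, mostly with a low value. They report only what shows in the picture. A call takes as long as a camera call. They do not tell look-alikes from the thing itself.
- models.silhouettes(target, camera): "pixels" (400x640 bool, what is visible of it) and "location" ([column, row] in pixels, amid what is visible of it).
- models.spot_point(target, camera): "location" ([column, row] in pixels: a listed point, or the origin of a listed thing).
The state is a dict: "time": time; "qpos": joint angles; "qvel": joint speeds; "joint_efforts": joint torques, N m; "tcp_pos": TCP position; "eef_rot": TCP orientation; "wrist_force": force on the tool from outside, world axes, zero at the start; "moment": the same for the moment, N m; "opening": finger opening in m.
Only numpy, scipy, OpenCV 4.12 (cv2) and the standard library are available. Lean on these libraries where they do the work, as an engineer would, in place of code of your own. Each camera call takes 0.05 s, during which the arm holds its last target. There are 200 camera calls.

### The job

Slide the clear cover of the wooden sample box all the way back, then pack three of the dark chocolates, each sitting flat in its own liner: the large ring over the post, the round domed one inside the round rim and the square one inside the square rim. The small ring and the oblong bar do not belong: leave them where they lie. Finish by sliding the cover fully shut over the packed chocolates.

Things in the scene. Friction and masses are not known exactly. Their poses are not given: they have to be found in the camera images.
- cover (a joint): Slide of the box's clear flat cover, in m: 0 = fully shut, 0.130 = fully back (end stop). Grows along box +x (the +x axis of every liner), roughly away from the robot; starts 0 to 0.025. Slides level with light friction (1 to 2 N), stays where it is left. Cover 5 mm thick, its top 60 mm above the table.
- cover_pull (a point): Centre of the top edge of the wooden pull bar standing on the clear cover: 12 mm along box x, 60 mm along box y, 22 mm high; this point is 82 mm above the table. Pinch it from above across its 12 mm. With the cover shut it is 50 mm from the liners' row towards box -x (robot side); fully back, 80 mm beyond the row. Axes: the box's.
- post_liner: White board liner 70 x 70 mm, 2 mm thick, fixed on the floor of the box under the clear cover, with an upright dark post at its centre (12 mm thick, top 16 mm above the underside): place of the large ring. Origin: centre of underside, 6 mm above the table; axes parallel to the box. The three liners stand in a row along box y, 74 mm apart, in any order.
- round_liner: White board liner 70 x 70 x 2 mm beside the others, with a low round dark brown rim (inner diameter 67 mm, top 8 mm above the underside): place of the domed chocolate. Origin: centre of underside, 6 mm above the table; axes parallel to the box. The box is plywood, 130 mm (box x) by 232 mm (box y) inside, the row of liners centred in it.
- square_liner: White board liner 70 x 70 x 2 mm, with a low square dark brown rim (inside 66 x 66 mm, top 8 mm above the underside, sides parallel to the box): place of the square chocolate. Origin: centre of underside, 6 mm above the table; axes parallel to the box. Box walls: front and back 54 mm, ends 64 mm above the table; the ends run on 130 mm behind the box to carry the cover.
- ring: Large dark chocolate ring: outer diameter 58 mm, hole 28 mm, 34 mm high, flat on the table, about 90 g. Origin: centre of its underside, z up.
- dome: Round dark chocolate with a domed top: diameter 48 mm, straight sides up to 26 mm, 38 mm high at the crown, about 90 g. Origin: centre of its underside, z up.
- square: Square dark chocolate 48 x 48 mm, 34 mm high, about 100 g. Origin: centre of its underside, z up, x and y square to its sides.
- small_ring: Look-alike, to be left: small dark chocolate ring, outer diameter 40 mm, hole 16 mm, 22 mm high. Origin: centre of its underside.
- bar: Look-alike, to be left: oblong dark chocolate bar 76 mm (its x) by 34 mm (its y), 30 mm high. Origin: centre of its underside.
There are look-alikes about, which are no part of the job. Leave any blue or green look-alike of the ring alone. What is shaped like the square but turquoise is not meant.

How it is judged:
On the way, in this order (a step that is already met when the one before it is completed fails the run):
1. the cover is slid all the way back (beyond 110 mm) (value of joint cover above 0.11 m), for 0.2 s.
2. the ring, the domed and the square chocolate sit flat in their own liners, with the cover still back (horizontal distance between ring and post_liner below 0.014 m and z of ring in the frame of post_liner below 0.0055 m and angle between each of ring, dome, square's own z axis and vertical below 0.12 rad and horizontal distance between dome and round_liner below 0.014 m and z of dome in the frame of round_liner below 0.0055 m and horizontal distance between square and square_liner below 0.014 m and z of square in the frame of square_liner below 0.0055 m and value of joint cover above 0.08 m), for 0.2 s.
At the end, for the whole second after the job is handed in: The ring, the domed and the square chocolate are at rest, upright and flat on their own liners (centres within 14 mm, underside less than 5.5 mm above the liner's underside), the cover is shut to within 6 mm, and the small ring and the bar are within 30 mm of where they began (horizontal distance between ring and post_liner below 0.014 m and z of ring in the frame of post_liner below 0.0055 m and angle between each of ring, dome, square's own z axis and vertical below 0.12 rad and horizontal distance between dome and round_liner below 0.014 m and z of dome in the frame of round_liner below 0.0055 m and horizontal distance between square and square_liner below 0.014 m and z of square in the frame of square_liner below 0.0055 m and linear speed of each of ring, dome, square below 0.02 m/s and value of joint cover below 0.006 m and distance of each of small_ring, bar from where it was at the start of the episode below 0.03 m); the robot touches nothing.
It fails at once if the small ring or the bar is moved more than 40 mm (distance of any of small_ring, bar from where it was at the start of the episode above 0.04 m).
It also fails if it takes over 102 s, if anything falls off the work surface, if the arm or the gripper's body presses on something with over 40 N, if the wrist force passes 120 N, or if a joint passes its speed limit or range.

## Working session

There is one attempt and no reset: what is moved stays moved. The work goes in short steps, Python scripts to look and compute and a shell command to move; the robot and the scene stay as the last step left them, time stands still between calls to the robot, and variables do not carry over. Pictures are saved under pics/ and viewed, about 12 in all and at most 16, crops included, and the job is handed in when it is done.

```bash
mkdir -p pics; ls; python3 - <<'E'
from rig import telemetry,cams,models
import cv2
o=telemetry.get_obs(); print({k:o[k] for k in('time','tcp_pos','eef_rot','opening')})
for c in('top','scene'):
    im=cams.grab_frame(c); cv2.imwrite(f'pics/{c}0.png',im)
    for n in ('cover_pull','post_liner','round_liner','square_liner','ring','dome','square','small_ring','bar'):
        print(c,n,[(round(r['score'],2),[round(float(x),1) for x in r['location']]) for r in models.spot_point(n,c)][:4])
print(telemetry.get_obs()['time'])
E
```

```text
pics
{'time': 0.0, 'tcp_pos': array([ 0.15311845, -0.60508466,  0.23002482]), 'eef_rot': array([-1.65527981,  1.56846582,  1.73407564]), 'opening': 0.08533916979596624}
top cover_pull [(0.66, [243.3, 244.2])]
top post_liner []
top round_liner []
top square_liner []
top ring [(0.79, [331.5, 200.5]), (0.56, [332.6, 166.6]), (0.52, [368.0, 163.3])]
top dome [(0.54, [331.4, 252.8])]
top square [(0.7, [445.9, 249.2]), (0.65, [415.6, 249.2])]
top small_ring [(0.58, [419.8, 201.8])]
top bar [(0.78, [376.2, 254.7])]
scene cover_pull [(0.78, [393.0, 167.4])]
scene post_liner []
scene round_liner [(0.61, [306.0, 244.2])]
scene square_liner []
scene ring [(0.98, [312.2, 283.3]), (0.92, [257.4, 284.4]), (0.87, [309.3, 243.2])]
scene dome [(0.73, [296.0, 197.2])]
scene square [(0.82, [194.4, 211.2]), (0.59, [155.8, 217.8])]
scene small_ring [(0.77, [187.4, 252.6])]
scene bar [(0.74, [239.7, 202.8])]
1.0
```

View pics/top0.png

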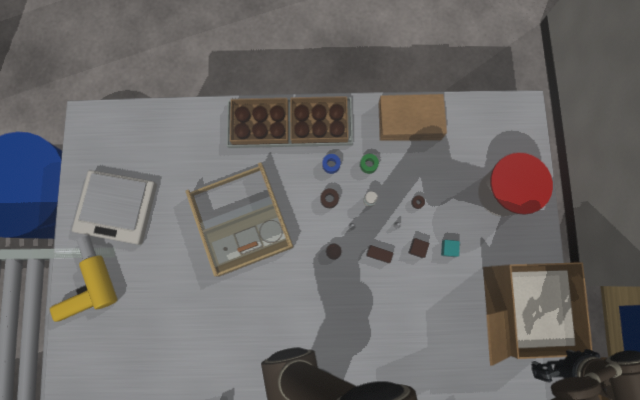

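View pics/scene0.png

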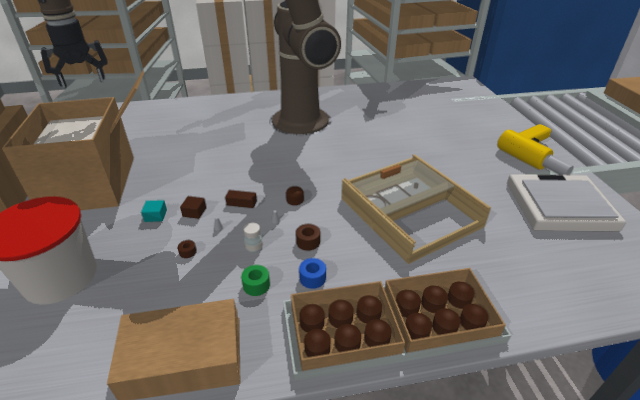

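```bash
cat > h.py <<'E'
import numpy as np,cv2
from rig import telemetry,cams,models
def ray(c,uv,P=None):
    P=P or cams.camera_params(c); K=np.array(P['intrinsics']);R=np.array(P['R']);t=np.array(P['t'])
    n=cv2.undistortPoints(np.array([[uv]],float),K,np.array(P['dist'],float))[0,0]
    return -R.T@t, R.T@np.array([n[0],n[1],1])
def onz(c,uv,z,P=None):
    o,d=ray(c,uv,P); return o+d*(z-o[2])/d[2]
def proj(c,X,P=None):
    P=P or cams.camera_params(c)
    return cv2.projectPoints(np.array(X,float).reshape(-1,3),cv2.Rodrigues(np.array(P['R']))[0],np.array(P['t'],float),np.array(P['intrinsics']),np.array(P['dist'],float))[0][:,0]
def tri(a,b):
    (o1,d1),(o2,d2)=a,b
    s=np.linalg.lstsq(np.c_[d1,-d2],o2-o1,rcond=None)[0]
    p,q=o1+s[0]*d1,o2+s[1]*d2; return (p+q)/2,np.linalg.norm(p-q)
E
python3 - <<'E'
from h import *
np.set_printoptions(precision=4,suppress=True)
for n,a,b,z in [('pull',(243.3,244.2),(393,167.4),.082),('ring',(331.5,200.5),(309.3,243.2),0),('dome',(331.4,252.8),(296,197.2),0),('square',(415.6,249.2),(194.4,211.2),0),('small',(419.8,201.8),(187.4,252.6),0),('bar',(376.2,254.7),(239.7,202.8),0)]:
    print(n,'top',onz('top',a,z)[:2],'scene',onz('scene',b,z)[:2],'tri',*tri(ray('top',a),ray('scene',b)))
for uv in [(189,193),(264,165),(291,246),(217,273)]: print('corner',onz('top',uv,.064)[:2])
for c in ('top','scene'):
    P=cams.camera_params(c);print(c,-P['R'].T@P['t'])
P=cams.camera_params('wrist');print('wrist cam',-P['R'].T@P['t'],P['R'],P['intrinsics'])
im=cv2.imread('pics/scene0.png');t=cv2.imread('pics/top0.png')
a=cv2.resize(im[130:300,130:530],None,fx=2,fy=2,interpolation=2)[:,:800];b=cv2.resize(t[150:290,180:470],None,fx=2.7,fy=2.7,interpolation=2)
b=cv2.resize(t[150:285,180:470],(800,372)); a=cv2.resize(im[140:270,330:500],(298,228)); 
cv2.imwrite('pics/c0.png',np.vstack([b,np.hstack([a,cv2.resize(im[170:300,130:330],(350,228)),np.zeros((228,152,3),np.uint8)])]))
E
```

```text
pull top [0.4699 0.1826] scene [0.4631 0.1769] tri [0.4686 0.1783 0.086 ] 0.007095892740545008
ring top [ 0.6077 -0.0779] scene [ 0.6171 -0.0699] tri [ 0.6096 -0.0734 -0.0068] 0.009213348358610662
dome top [ 0.4441 -0.0734] scene [ 0.4377 -0.0764] tri [ 0.4437 -0.0752  0.0044] 0.0037387683091202636
square top [ 0.4486 -0.3338] scene [ 0.4487 -0.3415] tri [ 0.4488 -0.3378 -0.0006] 0.007533170147193108
small top [ 0.597  -0.3559] scene [ 0.5975 -0.3496] tri [ 0.5968 -0.3528 -0.    ] 0.006213556454035433
bar top [ 0.4349 -0.2111] scene [ 0.4348 -0.2256] tri [ 0.4348 -0.2185 -0.001 ] 0.014372476444766412
corner [0.6291 0.3518]
corner [0.7105 0.1255]
corner [0.463  0.0456]
corner [0.3892 0.2623]
top [ 0.3652 -0.0552  1.3314]
scene [ 1.304  -0.1739  0.6778]
wrist cam [ 0.2274 -0.5878  0.3741] [[ 0.2454 -0.9694 -0.0008]
 [-0.926  -0.2346  0.2958]
 [-0.2869 -0.0718 -0.9553]] [[342.9057   0.     316.8089]
 [  0.     342.9057 204.1638]
 [  0.       0.       1.    ]]
```

View pics/c0.png

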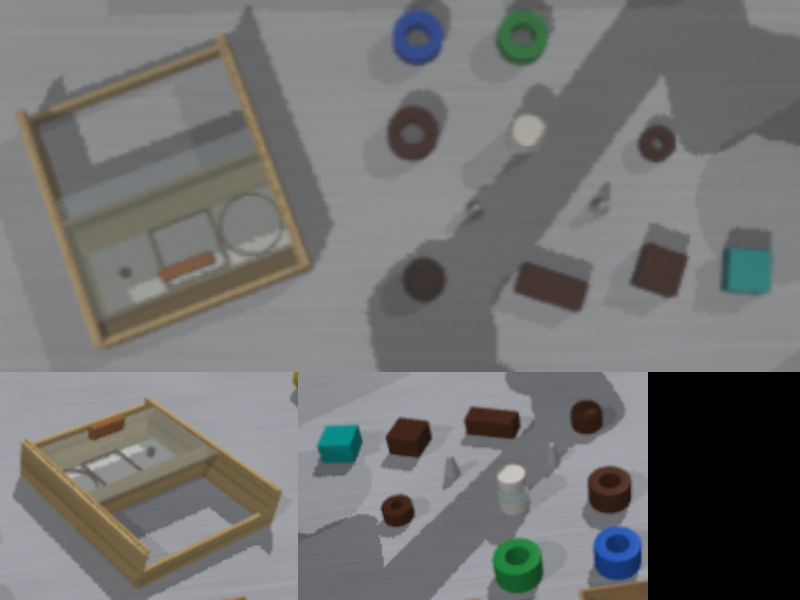

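```bash
cat >> h.py <<'E'
from scipy.spatial.transform import Rotation as Ro
def down(a):
    c,s=np.cos(a),np.sin(a); return np.array([[0,c,s],[0,s,-c],[-1,0,0]])
def go(x,y,z,adeg,o=None):
    "delta of the tool to reach TCP x,y,z pointing down with jaw direction adeg"
    o=o or telemetry.get_obs(); R=Ro.from_euler('xyz',o['eef_rot']).as_matrix()
    l=R.T@(np.array([x,y,z])-o['tcp_pos'])*1000
    rv=Ro.from_matrix(R.T@down(np.radians(adeg))).as_rotvec()
    print('linear',np.round(l,1),'rot',np.round(rv,3),'dist',round(float(np.linalg.norm(l))),'deg',round(float(np.degrees(np.linalg.norm(rv))),1),'t',round(o['time'],2))
E
python3 - <<'E'
from h import *
np.set_printoptions(precision=4,suppress=True)
o=telemetry.get_obs();R=Ro.from_euler('xyz',o['eef_rot']).as_matrix();print(R)
P=cams.camera_params('wrist');print('cam in tool',R.T@(-P['R'].T@P['t']-o['tcp_pos']),P['R']@R)
print('flap',tri(ray('top',(486,268)),ray('scene',(137,82))),tri(ray('top',(488,363)),ray('scene',(133,162))))
go(.153,-.606,.40,-90)
for a in(20,-160):go(.47,.18,.30,a)
E
```

```text
[[-0.      0.2453 -0.9695]
 [-0.     -0.9695 -0.2453]
 [-1.     -0.      0.    ]]
cam in tool [-0.1428  0.0006 -0.0763] [[ 0.0008  1.     -0.0001]
 [-0.2957  0.0004  0.9553]
 [ 0.9553 -0.0008  0.2957]]
flap (array([ 0.3791, -0.4191,  0.3265]), np.float64(0.01674060207632872)) (array([ 0.0935, -0.5585, -0.0519]), np.float64(0.013217832317813606))
linear [-168.7    0.     0.3] rot [0.248 0.    0.   ] dist 169 deg 14.2 t 1.0
linear [ -68.7 -684.2 -499.8] rot [-1.672  0.     0.   ] dist 850 deg 95.8 t 1.0
linear [ -68.7 -684.2 -499.8] rot [ 1.47  0.   -0.  ] dist 850 deg 84.2 t 1.0
```

```bash
python3 -m jog '[{"delta_rot":[0,0,0],"linear":[-170,0,0],"claw":85},{"delta_rot":[0,0,0],"linear":[-170,0,0],"claw":85},{"delta_rot":[0,0,0],"linear":[-170,0,0],"claw":85},{"delta_rot":[-0.15,0,0],"linear":[-180,-40,-30],"claw":85},{"delta_rot":[-0.3,0,0],"linear":[-180,-80,-60],"claw":85},{"delta_rot":[-0.45,0,0],"linear":[-180,-120,-90],"claw":85},{"delta_rot":[-0.6,0,0],"linear":[-180,-160,-120],"claw":85},{"delta_rot":[-0.75,0,0],"linear":[-180,-200,-150],"claw":85}]' 60; python3 -c "
from h import *
go(.47,.18,.30,20)"
```

```text
time: 1.8
tcp_pos: [0.2472, -0.3801, 0.4115]
eef_rot: [1.509, 1.57, -0.63]
wrist_force: [1.3, -0.2, -0.8]
opening: 0.0853
linear [ 111.3 -113.4 -592. ] rot [-0.917  0.001 -0.001] dist 613 deg 52.5 t 1.8
```

```bash
python3 -m jog '[{"delta_rot":[-0.9,0,0],"linear":[110,-113,-592],"claw":85},{"delta_rot":[-0.9,0,0],"linear":[110,-113,-592],"claw":85},{"delta_rot":[-0.9,0,0],"linear":[110,-113,-592],"claw":85},{"delta_rot":[-0.9,0,0],"linear":[110,-113,-592],"claw":85},{"delta_rot":[-0.9,0,0],"linear":[110,-113,-592],"claw":85},{"delta_rot":[-0.9,0,0],"linear":[110,-113,-592],"claw":85},{"delta_rot":[-0.9,0,0],"linear":[110,-113,-592],"claw":85},{"delta_rot":[-0.9,0,0],"linear":[110,-113,-592],"claw":85}]'; python3 -c "
from h import *
go(.47,.18,.30,20)"
```

```text
time: 2.6
tcp_pos: [0.3948, -0.0152, 0.3397]
eef_rot: [0.993, 1.569, -0.251]
wrist_force: [1.3, -0.6, 0.4]
opening: 0.0851
linear [  39.7  133.9 -160.7] rot [-0.022  0.001 -0.002] dist 213 deg 1.3 t 2.6
```

```bash
python3 -m jog '[{"delta_rot":[-0.022,0,0],"linear":[40,134,-161],"claw":85},{"delta_rot":[-0.022,0,0],"linear":[40,134,-161],"claw":85},{"delta_rot":[-0.022,0,0],"linear":[40,134,-161],"claw":85},{"delta_rot":[-0.022,0,0],"linear":[40,134,-161],"claw":85},{"delta_rot":[-0.022,0,0],"linear":[40,134,-161],"claw":85},{"delta_rot":[-0.022,0,0],"linear":[40,134,-161],"claw":85},{"delta_rot":[-0.022,0,0],"linear":[40,134,-161],"claw":85}]'; python3 - <<'E'
from h import *
np.set_printoptions(precision=4,suppress=True)
P=cams.camera_params('wrist');im=cams.grab_frame('wrist');cv2.imwrite('pics/w1.png',im)
np.save('P1.npy',P,allow_pickle=True)
for n,z in (('cover_pull',.082),('post_liner',.006),('round_liner',.006),('square_liner',.006)):
    for r in models.spot_point(n,'wrist')[:3]: print(n,round(r['score'],2),np.round(r['location'],1),onz('wrist',r['location'],z,P)[:2])
o=telemetry.get_obs();print(o['tcp_pos'],o['time'])
E
```

```text
time: 3.3
tcp_pos: [0.4692, 0.1776, 0.2995]
eef_rot: [-0.854, 1.569, -2.076]
wrist_force: [-0.6, -0.3, -0.5]
opening: 0.0849
cover_pull 0.77 [311.8 179.1] [0.4676 0.168 ]
[0.4696 0.1771 0.3001] 3.55
```

View pics/w1.png

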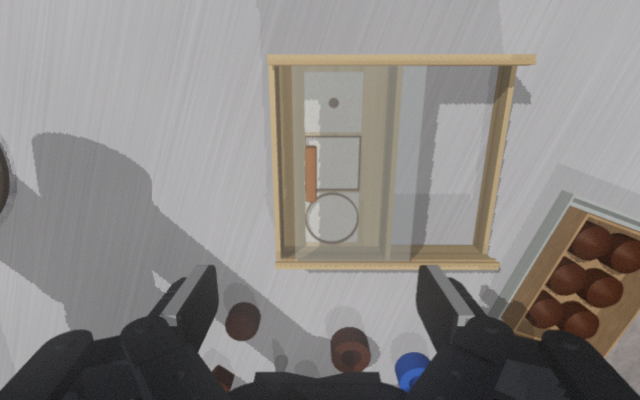

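```bash
python3 - <<'E'
from h import *
np.set_printoptions(precision=4,suppress=True)
P=np.load('P1.npy',allow_pickle=True).item()
im=cv2.imread('pics/w1.png'); 
c=im[50:275,260:400];cv2.imwrite('pics/c1.png',cv2.resize(c,None,fx=2.6*1.0,fy=2.6,interpolation=cv2.INTER_CUBIC))
h=cv2.cvtColor(im,cv2.COLOR_BGR2HSV);m=((h[...,1]>130)&(h[...,2]>80)&(h[...,0]<15));m[:,:295]=0;m[:,325:]=0;m[:130]=0;m[210:]=0
ys,xs=np.nonzero(m);print(xs.min(),xs.max(),ys.min(),ys.max(),len(xs)); print(cv2.minAreaRect(np.c_[xs,ys].astype(np.float32)))
post=onz('wrist',(333.7,102.8),.022,P);sq=onz('wrist',(334,163.3),.014,P);rd=onz('wrist',(331.8,218),.014,P)
print(post,sq,rd,np.linalg.norm(post-sq),np.linalg.norm(sq-rd),np.degrees(np.arctan2(*(post-rd)[[1,0]]))-90)
cor=np.array([onz('wrist',q,.064,P)[:2] for q in [(268,60),(534,60),(498,265),(276,265)]]);print(cor)
E
```

```text
Traceback (most recent call last):
ValueError: zero-size array to reduction operation minimum which has no identity
```

View pics/c1.png

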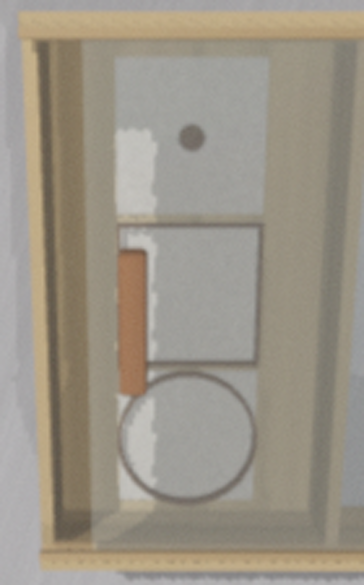

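```bash
python3 - <<'E'
from h import *
np.set_printoptions(precision=4,suppress=True)
P=np.load('P1.npy',allow_pickle=True).item()
px=lambda u,v:(260+u/2.6-.3,50+v/2.6-.3)
on=lambda u,v,z:onz('wrist',px(u,v),z,P)[:2]
a,b=on(132,251,.082),on(133,395,.082);print('pull ends',a,b,np.linalg.norm(a-b),(a+b)/2)
post=on(191.5,137,.022);sq=on(189.5,294,.014);rd=on(188,436,.014)
yaw=lambda v:np.degrees(np.arctan2(v[1],v[0]))
print(post,sq,rd,np.linalg.norm(post-sq),np.linalg.norm(sq-rd),yaw(post-rd)-90)
l=[on(121,225,.014),on(261,225,.014),on(257,361,.014),on(121,361,.014)];print([round(float(np.linalg.norm(l[i]-l[i-3])),4) for i in range(4)],np.mean(l,0),[yaw(l[i-3]-l[i]) for i in range(4)])
ll=[on(116,57,.008),on(267,57,.008),on(252,498,.008),on(120,498,.008)];print('liners',np.mean(ll,0),[np.linalg.norm(ll[i]-ll[i-3]) for i in range(4)])
cor=np.array([onz('wrist',q,.064,P)[:2] for q in [(268,60),(534,60),(498,265),(276,265)]]);print(cor,yaw(cor[1]-cor[0]),yaw(cor[2]-cor[3]),yaw(cor[0]-cor[3])-90, np.linalg.norm(cor[1]-cor[0]))
go(.4676,.1737,.075,19.5)
E
```

```text
pull ends [0.4544 0.2006] [0.4752 0.1438] 0.060452175660281625 [0.4648 0.1722]
[0.4641 0.25  ] [0.4895 0.1816] [0.5147 0.1131] 0.07297693398405686 0.0729381348120905 20.28813120349548
[0.0663, 0.0665, 0.0674, 0.0665] [0.4898 0.1814] [np.float64(20.009113125579557), np.float64(-69.53144436657715), np.float64(-159.98145531702608), np.float64(109.49021990335342)]
liners [0.4897 0.1805] [np.float64(0.06865757466200981), np.float64(0.21730444708658325), np.float64(0.0696345676043921), np.float64(0.21733892651604514)]
[[0.3848 0.2657]
 [0.6392 0.3579]
 [0.7182 0.1407]
 [0.464  0.0479]] 19.916719507676056 20.066230669699625 19.99942057495825 0.27058531621427884
linear [225.1  -3.3   2.4] rot [ 0.007  0.    -0.001] dist 225 deg 0.4 t 3.55
```

```bash
python3 -c "
from h import *
go(.4648,.1722,.067,20)"
```

```text
linear [233.1  -6.4   2.9] rot [-0.002  0.    -0.001] dist 233 deg 0.1 t 3.55
```

```bash
python3 -m jog '[{"delta_rot":[0,0,0],"linear":[205,-6.4,2.9],"claw":40},{"delta_rot":[0,0,0],"linear":[205,-6.4,2.9],"claw":40},{"delta_rot":[0,0,0],"linear":[205,-6.4,2.9],"claw":40},{"delta_rot":[0,0,0],"linear":[205,-6.4,2.9],"claw":40},{"delta_rot":[0,0,0],"linear":[205,-6.4,2.9],"claw":40},{"delta_rot":[0,0,0],"linear":[220,-6.4,2.9],"claw":40},{"delta_rot":[0,0,0],"linear":[232,-6.4,2.9],"claw":40},{"delta_rot":[0,0,0],"linear":[232,-6.4,2.9],"claw":40}]' 25
python3 -m jog '[{"delta_rot":[0,0,0],"linear":[0,0,0],"claw":5},{"delta_rot":[0,0,0],"linear":[0,0,0],"claw":5},{"delta_rot":[0,0,0],"linear":[0,0,0],"claw":5},{"delta_rot":[0,0,0],"linear":[0,0,0],"claw":5},{"delta_rot":[0,0,0],"linear":[0,0,0],"claw":5}]' 25; python3 -c "
from h import *
go(.4648,.1722,.067,20)"
```

```text
time: 4.35
tcp_pos: [0.4648, 0.1732, 0.0679]
eef_rot: [-1.569, 1.571, -2.792]
wrist_force: [-0.7, -0.7, 0.2]
opening: 0.04
time: 4.85
tcp_pos: [0.4658, 0.1737, 0.0691]
eef_rot: [1.422, 1.568, 0.201]
wrist_force: [-1.3, -0.3, 6.1]
opening: 0.0113
linear [ 2.1 -1.5  1.1] rot [ 0.     0.    -0.003] dist 3 deg 0.1 t 4.85
```

```bash
python3 -m jog '[{"delta_rot":[0,0,0],"linear":[-1,10,0],"claw":5},{"delta_rot":[0,0,0],"linear":[-1,25,0],"claw":5},{"delta_rot":[0,0,0],"linear":[-1,45,0],"claw":5},{"delta_rot":[0,0,0],"linear":[-1,65,0],"claw":5},{"delta_rot":[0,0,0],"linear":[-1,82,0],"claw":5},{"delta_rot":[0,0,0],"linear":[-1,96,0],"claw":5},{"delta_rot":[0,0,0],"linear":[-1,103,0],"claw":5},{"delta_rot":[0,0,0],"linear":[-1,103,0],"claw":5}]' 
python3 -m jog '[{"delta_rot":[0,0,0],"linear":[0,0,0],"claw":5},{"delta_rot":[0,0,0],"linear":[0,0,0],"claw":5},{"delta_rot":[0,0,0],"linear":[0,0,0],"claw":5}]'
```

```text
time: 5.65
tcp_pos: [0.5632, 0.2092, 0.0691]
eef_rot: [1.486, 1.568, 0.264]
wrist_force: [1.5, -0.8, 1.6]
opening: 0.0111
time: 5.95
tcp_pos: [0.5618, 0.2087, 0.0691]
eef_rot: [1.421, 1.569, 0.199]
wrist_force: [1.7, -1.0, 4.5]
opening: 0.0111
```

```bash
python3 -m jog '[{"delta_rot":[0,0,0],"linear":[0,0,0],"claw":40},{"delta_rot":[0,0,0],"linear":[0,0,0],"claw":40},{"delta_rot":[0,0,0],"linear":[-20,0,0],"claw":60},{"delta_rot":[0,0,0],"linear":[-230,-40,0],"claw":85},{"delta_rot":[0,0,0],"linear":[-230,-40,0],"claw":85},{"delta_rot":[0,0,0],"linear":[-230,-40,0],"claw":85},{"delta_rot":[0,0,0],"linear":[-230,-40,0],"claw":85},{"delta_rot":[0,0,0],"linear":[-230,-40,0],"claw":85}]' 60; python3 - <<'E'
from h import *
np.set_printoptions(precision=4,suppress=True)
P=cams.camera_params('wrist');im=cams.grab_frame('wrist');np.save('P2.npy',P,allow_pickle=True)
for n,z in (('cover_pull',.082),('post_liner',.006),('round_liner',.006),('square_liner',.006)):
    for r in models.spot_point(n,'wrist')[:3]: print(n,round(r['score'],2),np.round(r['location'],1),onz('wrist',r['location'],z,P)[:2])
cv2.imwrite('pics/w2.png',im)
go(.50,-.10,.32,-90+0)
go(.50,-.10,.32,20)
E
```

```text
time: 6.75
tcp_pos: [0.5254, 0.1957, 0.3047]
eef_rot: [1.534, 1.562, 0.312]
wrist_force: [0.8, 0.6, 0.5]
opening: 0.0851
cover_pull 0.98 [351.2 171.3] [0.5634 0.2085]
post_liner 0.57 [281.6 103.7] [0.4646 0.2461]
square_liner 0.6 [284.6 158.1] [0.4894 0.1834]
linear [ -24.  -121.7  269.2] rot [1.92  0.005 0.004] dist 296 deg 110.0 t 7.0
linear [ -24.  -121.7  269.2] rot [-0.    -0.     0.005] dist 296 deg 0.3 t 7.0
```

View pics/w2.png

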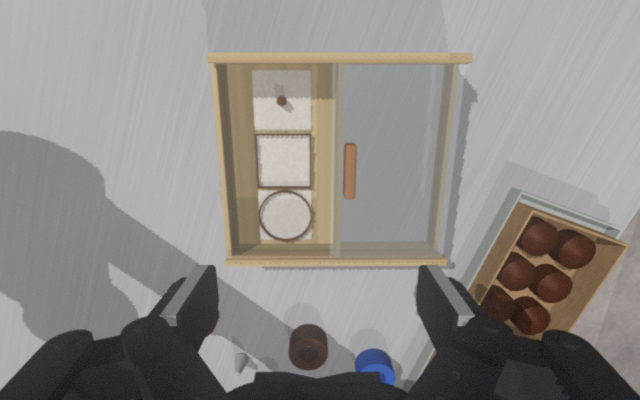

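```bash
python3 - <<'E'
from h import *
np.set_printoptions(precision=4,suppress=True)
P=np.load('P2.npy',allow_pickle=True).item()
f=lambda u,v,z:onz('wrist',(u,v),z,P)[:2]
print('sq',np.mean([f(*q,.014) for q in [(257,134),(311.5,134),(311.5,188),(258,188)]],0),'post',f(282,101,.022),'rd',f(285.7,215.5,.014))
go(.575,-.2,.30,-80)
E
```

```text
sq [0.4909 0.1805] post [0.4653 0.2499] rd [0.5153 0.1122]
linear [ -4.3 -85.4 388.9] rot [1.745 0.004 0.004] dist 398 deg 100.0 t 7.0
```

```bash
python3 -m jog '[{"delta_rot":[1.745,0,0],"linear":[-4,-85,389],"claw":85},{"delta_rot":[1.745,0,0],"linear":[-4,-85,389],"claw":85},{"delta_rot":[1.745,0,0],"linear":[-4,-85,389],"claw":85},{"delta_rot":[1.745,0,0],"linear":[-4,-85,389],"claw":85},{"delta_rot":[1.745,0,0],"linear":[-4,-85,389],"claw":85},{"delta_rot":[1.745,0,0],"linear":[-4,-85,389],"claw":85},{"delta_rot":[1.745,0,0],"linear":[-4,-85,389],"claw":85},{"delta_rot":[1.745,0,0],"linear":[-4,-85,389],"claw":85}]' 60; python3 -c "
from h import *
go(.575,-.2,.30,-80)"
```

```text
time: 7.8
tcp_pos: [0.5755, -0.2013, 0.2985]
eef_rot: [-1.149, 1.564, 2.705]
wrist_force: [0.4, 1.1, 0.4]
opening: 0.0849
linear [-1.5 -1.3 -0.4] rot [0.539 0.004 0.005] dist 2 deg 30.9 t 7.8
```

```bash
python3 -m jog '[{"delta_rot":[0.54,0,0],"linear":[0,0,0],"claw":85},{"delta_rot":[0.54,0,0],"linear":[0,0,0],"claw":85},{"delta_rot":[0.54,0,0],"linear":[0,0,0],"claw":85},{"delta_rot":[0.54,0,0],"linear":[0,0,0],"claw":85},{"delta_rot":[0.54,0,0],"linear":[0,0,0],"claw":85}]'; python3 - <<'E'
from h import *
np.set_printoptions(precision=4,suppress=True)
P=cams.camera_params('wrist');im=cams.grab_frame('wrist');np.save('P3.npy',P,allow_pickle=True)
for n in ('ring','dome','square','small_ring','bar'):
    for r in models.spot_point(n,'wrist')[:3]: print(n,round(r['score'],2),np.round(r['location'],1),onz('wrist',r['location'],0,P)[:2])
cv2.imwrite('pics/w3.png',im)
E
```

```text
time: 8.3
tcp_pos: [0.5756, -0.1992, 0.2985]
eef_rot: [-0.599, 1.564, 2.722]
wrist_force: [-0.3, 0.4, 0.0]
opening: 0.0849
ring 0.86 [240.9  16.6] [ 0.7207 -0.0833]
ring 0.81 [339.9  35.1] [ 0.7223 -0.1989]
ring 0.66 [ 72.1 164. ] [0.5108 0.113 ]
dome 0.76 [216.8 230.8] [ 0.4514 -0.0802]
square 0.86 [463.8 271.9] [ 0.4522 -0.4346]
square 0.71 [401.7 259.8] [ 0.4546 -0.3426]
bar 0.7 [315.7 255.6] [ 0.4389 -0.2215]
```

View pics/w3.png

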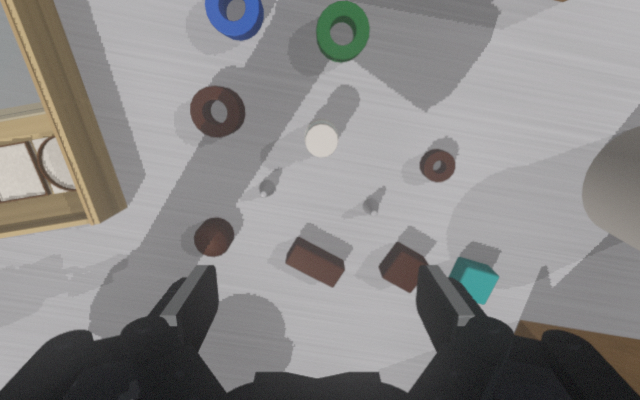

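```bash
cat >> h.py <<'E'
from scipy.optimize import minimize
def outline(kind,x,y,yaw=0,z0=0):
    t=np.linspace(0,2*np.pi,48,endpoint=False);C=np.c_[np.cos(t),np.sin(t)]
    S=np.array([[1,1],[-1,1],[-1,-1],[1,-1.]]);c,s=np.cos(yaw),np.sin(yaw);Q=np.array([[c,-s],[s,c]])
    L={'ring':[(C*.029,0),(C*.029,.034)],'dome':[(C*.024,0),(C*.024,.026),(C*.017,.034),(C*.006,.038)],'square':[(S*.024,0),(S*.024,.034)],
       'small_ring':[(C*.02,0),(C*.02,.022)],'bar':[(S*[.038,.017],0),(S*[.038,.017],.030)]}[kind]
    return np.vstack([np.c_[q@Q.T+[x,y],np.full(len(q),z+z0)] for q,z in L])
def fit(kind,im,P,x,y,yaw=0,z0=0,cam='wrist'):
    b,g,r=[im[...,i].astype(int) for i in range(3)]
    m=((r-b>14)&(r<150)&(r-g<70)).astype(np.uint8)
    u,v=proj(cam,[x,y,z0+.015],P)[0].astype(int);w=np.zeros_like(m);cv2.circle(w,(int(u),int(v)),48,1,-1);m=m*w
    n,lab,st,ce=cv2.connectedComponentsWithStats(m);k=min((i for i in range(1,n) if st[i,4]>150),key=lambda i:np.hypot(*(ce[i]-[u,v])))
    cs,_=cv2.findContours((lab==k).astype(np.uint8),cv2.RETR_EXTERNAL,cv2.CHAIN_APPROX_NONE)
    F=4;M=np.zeros((400*F,640*F),np.uint8);cv2.fillPoly(M,[(max(cs,key=len)*F+F//2)],1);M=cv2.dilate(M,np.ones((F+1,F+1)))
    def cost(p):
        h=cv2.convexHull(proj(cam,outline(kind,p[0],p[1],p[2]*10,z0),P).astype(np.float32));A=np.zeros_like(M)
        cv2.fillPoly(A,[np.round(h*F+F/2).astype(np.int32)],1);return 1-(A&M).sum()/(A|M).sum()
    best=min((minimize(cost,[x,y,a/10],method='Nelder-Mead',options=dict(initial_simplex=[[x,y,a/10],[x+.01,y,a/10],[x,y+.01,a/10],[x,y,a/10+.03]],xatol=1e-4,fatol=1e-4)) for a in ([0,.4,.8,1.2] if kind in('square',) else [yaw])),key=lambda q:q.fun)
    return best.x[:2],np.degrees(best.x[2]*10),1-best.fun
E
python3 - <<'E'
from h import *
np.set_printoptions(precision=4,suppress=True)
P=np.load('P3.npy',allow_pickle=True).item();im=cv2.imread('pics/w3.png')
for k,uv,a in(('ring',(217,111),0),('dome',(214,236),0),('square',(404,266),0),('small_ring',(438,165),0),('bar',(315,261),.2)):
    q=onz('wrist',uv,.017,P);print(k,*fit(k,im,P,q[0],q[1],a))
for uv in((322,140),(267,187),(371,205)):print('obst',onz('wrist',uv,.03,P)[:2])
c=im[80:310,170:510];cv2.imwrite('pics/c3.png',cv2.resize(c,None,fx=2.3,fy=2.3,interpolation=2))
E
```

```text
ring [ 0.6126 -0.0723] 3.8548986503235136 0.8244345569150908
dome [ 0.4374 -0.0767] 38.10020129860826 0.5707367692839848
square [ 0.4473 -0.3447] 54.88771864951241 0.586615919000813
small_ring [ 0.5958 -0.3498] 9.08493009212641 0.7732522041475227
bar [ 0.4319 -0.2222] 60.26486146809888 0.6779405723675201
obst [ 0.6033 -0.1996]
obst [ 0.5345 -0.1432]
obst [ 0.5349 -0.275 ]
```

View pics/c3.png

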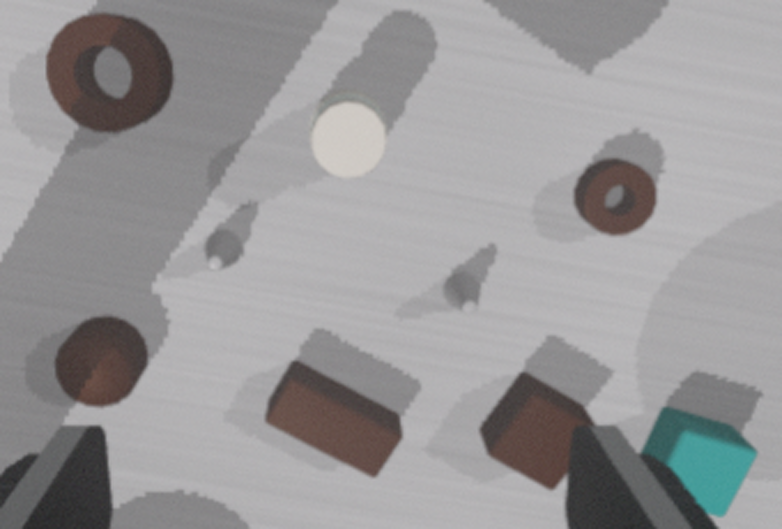

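```bash
sed -i 's/m=((r-b>14).*/m=((r-b>0.22*r+2)\&(r<150)\&(r-g<70)).astype(np.uint8)/' h.py; python3 - <<'E'
from h import *
np.set_printoptions(precision=4,suppress=True)
P=np.load('P3.npy',allow_pickle=True).item();im=cv2.imread('pics/w3.png')
for k,uv,a in(('ring',(217,111),0),('dome',(214,236),0),('square',(404,266),0),('small_ring',(438,165),0),('bar',(315,261),1.4)):
    q=onz('wrist',uv,.017,P);print(k,*fit(k,im,P,q[0],q[1],a))
for p in((216,115),(216,128),(398,248),(404,270),(300,262),(240,180),(214,226),(214,240)):print(p,im[p[1],p[0]])
E
```

```text
ring [ 0.6123 -0.073 ] 8.042660857080623 0.25338681400414387
dome [ 0.43   -0.0893] 30.580761144856087 0.3057988523104802
square [ 0.443  -0.3475] 42.8589017724013 0.5386626677432999
small_ring [ 0.5948 -0.3493] 6.675789984797872 0.677196261682243
bar [ 0.4326 -0.2201] 61.11938910746255 0.5904152048775503
(216, 115) [123 121 123]
(216, 128) [60 63 76]
(398, 248) [61 62 69]
(404, 270) [68 73 93]
(300, 262) [ 78  82 107]
(240, 180) [144 141 143]
(214, 226) [56 61 75]
(214, 240) [63 70 93]
```

```bash
sed -i 's/m=((r-b>0.22.*/m=cv2.morphologyEx(((cv2.GaussianBlur(r-b+0.0,(0,0),0.8)>5.5)\&(r<120)).astype(np.uint8),cv2.MORPH_OPEN,np.ones((3,3),np.uint8))/' h.py; python3 - <<'E'
from h import *
np.set_printoptions(precision=4,suppress=True)
P=np.load('P3.npy',allow_pickle=True).item();im=cv2.imread('pics/w3.png')
for k,uv,a in(('ring',(217,111),0),('dome',(214,236),0),('square',(404,266),0),('small_ring',(438,165),0),('bar',(315,261),1.1)):
    q=onz('wrist',uv,.017,P);print(k,*fit(k,im,P,q[0],q[1],a))
go(.6125,-.073,.10,20)
E
```

```text
ring [ 0.6131 -0.0726] 12.49744759907724 0.9558466251188339
dome [ 0.4481 -0.0804] 2.840505592397083 0.9494448265697161
square [ 0.4528 -0.3413] 65.82488948018225 0.8337627943597452
small_ring [ 0.5966 -0.3483] 4.146025297976836 0.9024344801887965
bar [ 0.4368 -0.2209] 71.00376395806498 0.9017670466041681
linear [ 201.8 -117.9  -58.1] rot [-1.739  0.     0.001] dist 241 deg 99.6 t 8.6
```

```bash
python3 -m jog '[{"delta_rot":[-1.74,0,0],"linear":[160,-118,-58],"claw":85},{"delta_rot":[-1.74,0,0],"linear":[160,-118,-58],"claw":85},{"delta_rot":[-1.74,0,0],"linear":[160,-118,-58],"claw":85},{"delta_rot":[-1.74,0,0],"linear":[160,-118,-58],"claw":85},{"delta_rot":[-1.74,0,0],"linear":[160,-118,-58],"claw":85},{"delta_rot":[-1.74,0,0],"linear":[160,-118,-58],"claw":85},{"delta_rot":[-1.74,0,0],"linear":[160,-118,-58],"claw":85},{"delta_rot":[-1.74,0,0],"linear":[160,-118,-58],"claw":85}]' 40; python3 -c "
from h import *
go(.613,-.073,.007,20)"
```

```text
time: 9.4
tcp_pos: [0.613, -0.0728, 0.1423]
eef_rot: [-1.303, 1.571, -3.057]
wrist_force: [0.1, -0.2, 0.1]
opening: 0.0851
linear [1.353e+02 1.000e-01 2.000e-01] rot [-0.533  0.     0.   ] dist 135 deg 30.5 t 9.4
```

```bash
python3 -m jog '[{"delta_rot":[-0.533,0,0],"linear":[0,0,0],"claw":85},{"delta_rot":[-0.533,0,0],"linear":[0,0,0],"claw":85},{"delta_rot":[-0.533,0,0],"linear":[40,0,0],"claw":85},{"delta_rot":[-0.533,0,0],"linear":[80,0,0],"claw":85},{"delta_rot":[-0.533,0,0],"linear":[110,0,0],"claw":85},{"delta_rot":[-0.533,0,0],"linear":[130,0,0],"claw":85},{"delta_rot":[-0.533,0,0],"linear":[135,0,0],"claw":85},{"delta_rot":[-0.533,0,0],"linear":[135,0,0],"claw":85}]' 40
python3 -m jog '[{"delta_rot":[0,0,0],"linear":[0,0,0],"claw":45},{"delta_rot":[0,0,0],"linear":[0,0,0],"claw":45},{"delta_rot":[0,0,0],"linear":[0,0,0],"claw":45},{"delta_rot":[0,0,0],"linear":[0,0,0],"claw":45},{"delta_rot":[0,0,0],"linear":[0,0,0],"claw":45},{"delta_rot":[0,0,0],"linear":[0,0,0],"claw":45}]' 40
python3 -m jog '[{"delta_rot":[0,0,0],"linear":[-30,0,0],"claw":45},{"delta_rot":[0,0,0],"linear":[-70,0,0],"claw":45},{"delta_rot":[0,0,0],"linear":[-110,0,0],"claw":45},{"delta_rot":[0,0,0],"linear":[-150,0,0],"claw":45},{"delta_rot":[0,0,0],"linear":[-150,0,0],"claw":45}]' 40; python3 -c "
from h import *
o=telemetry.get_obs();R=Ro.from_euler('xyz',o['eef_rot']).as_matrix();print(R)
go(.4649,.2504,.15,20)"
```

```text
time: 10.2
tcp_pos: [0.6124, -0.073, 0.0068]
eef_rot: [-2.126, 1.569, 2.929]
wrist_force: [-0.6, -0.2, -0.7]
opening: 0.0851
time: 10.8
tcp_pos: [0.6149, -0.0736, 0.0098]
eef_rot: [1.027, 1.567, -0.202]
wrist_force: [0.6, -0.4, 5.4]
opening: 0.0561
time: 11.3
tcp_pos: [0.618, -0.0741, 0.1652]
eef_rot: [1.044, 1.557, -0.185]
wrist_force: [1.7, 0.3, -0.3]
opening: 0.0562
[[ 0.01396339  0.9419718   0.33540149]
 [-0.00260597  0.33546734 -0.94204823]
 [-0.99989911  0.01228015  0.00713901]]
linear [  12.2  -35.5 -357.1] rot [-0.007  0.007 -0.012] dist 359 deg 0.9 t 11.3
```

```bash
python3 -m jog '[{"delta_rot":[-0.007,0.007,-0.012],"linear":[12,-36,-357],"claw":45},{"delta_rot":[-0.007,0.007,-0.012],"linear":[12,-36,-357],"claw":45},{"delta_rot":[-0.007,0.007,-0.012],"linear":[12,-36,-357],"claw":45},{"delta_rot":[-0.007,0.007,-0.012],"linear":[12,-36,-357],"claw":45},{"delta_rot":[-0.007,0.007,-0.012],"linear":[12,-36,-357],"claw":45},{"delta_rot":[-0.007,0.007,-0.012],"linear":[12,-36,-357],"claw":45},{"delta_rot":[-0.007,0.007,-0.012],"linear":[12,-36,-357],"claw":45},{"delta_rot":[-0.007,0.007,-0.012],"linear":[12,-36,-357],"claw":45}]' 40; 
python3 -m jog '[{"delta_rot":[0,0,0],"linear":[0,0,0],"claw":45},{"delta_rot":[0,0,0],"linear":[0,0,0],"claw":45}]'
python3 - <<'E'
from h import *
np.set_printoptions(precision=4,suppress=True)
o=telemetry.get_obs();P=cams.camera_params('wrist');im=cams.grab_frame('wrist');np.save('P4.npy',P,allow_pickle=True)
cv2.imwrite('pics/w4.png',im);print(Ro.from_euler('xyz',o['eef_rot']).as_matrix(),proj('wrist',o['tcp_pos'],P))
go(.4649,.2504,.15,20)
E
```

```text
time: 12.1
tcp_pos: [0.4556, 0.2546, 0.1444]
eef_rot: [-2.119, 1.554, 2.947]
wrist_force: [-0.3, -0.7, -2.0]
opening: 0.0562
time: 12.3
tcp_pos: [0.4592, 0.2504, 0.145]
eef_rot: [-2.028, 1.557, 3.034]
wrist_force: [-0.3, 0.0, -2.0]
opening: 0.0557
[[-0.014   0.9395  0.3423]
 [ 0.0015  0.3423 -0.9396]
 [-0.9999 -0.0126 -0.0062]] [[315.4698 267.917 ]]
linear [-4.9  5.   1.3] rot [-0.001 -0.006  0.012] dist 7 deg 0.8 t 12.35
```

View pics/w4.png

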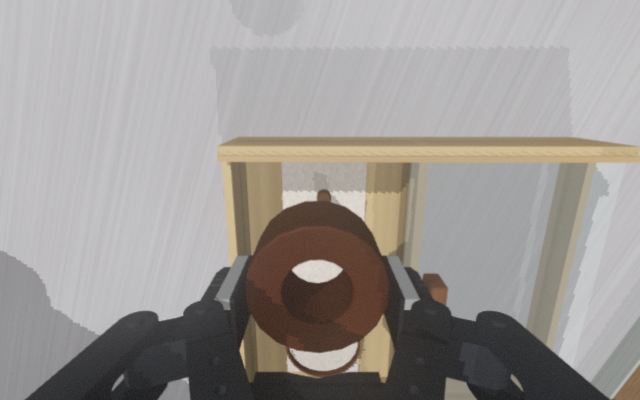

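```bash
python3 - <<'E'
from h import *
np.set_printoptions(precision=4,suppress=True)
P=np.load('P4.npy',allow_pickle=True).item();im=cv2.imread('pics/w4.png')
b,g,r=[im[...,i].astype(int) for i in range(3)]
f=lambda u,v,z:onz('wrist',(u,v),z,P)[:2]
for z0 in(.130,.136,.142):
  t=[f(248,289,z0+.034),f(388,289,z0+.034),f(318,226,z0+.034),f(318,352,z0+.034)]
  print(z0,'c',(t[0]+t[1])/2,(t[2]+t[3])/2,'diam',np.linalg.norm(t[0]-t[1]),np.linalg.norm(t[2]-t[3]))
E
```

```text
0.13 c [0.4603 0.2511] [0.461  0.2495] diam 0.05725293469786699 0.058331484870523934
0.136 c [0.4591 0.2544] [0.4598 0.2529] diam 0.05448888300344575 0.05551536303423165
0.142 c [0.4579 0.2578] [0.4586 0.2564] diam 0.05172483130902449 0.05269924119793931
```

```bash
python3 -m jog '[{"delta_rot":[0,-0.006,0.012],"linear":[0,4.1,1.5],"claw":45},{"delta_rot":[0,-0.006,0.012],"linear":[40,4.5,1.5],"claw":45},{"delta_rot":[0,-0.006,0.012],"linear":[75,5,1.5],"claw":45},{"delta_rot":[0,-0.006,0.012],"linear":[95,5.3,1.5],"claw":45},{"delta_rot":[0,-0.006,0.012],"linear":[105,5.5,1.5],"claw":45},{"delta_rot":[0,-0.006,0.012],"linear":[110,5.6,1.5],"claw":45},{"delta_rot":[0,-0.006,0.012],"linear":[110,5.6,1.5],"claw":45},{"delta_rot":[0,-0.006,0.012],"linear":[110,5.6,1.5],"claw":45}]' 40
python3 - <<'E'
from h import *
np.set_printoptions(precision=4,suppress=True)
o=telemetry.get_obs();P=cams.camera_params('wrist');im=cams.grab_frame('wrist')
cv2.imwrite('pics/w5.png',im);print(Ro.from_euler('xyz',o['eef_rot']).as_matrix())
go(.4649,.2504,.02,20)
E
```

```text
time: 13.15
tcp_pos: [0.4649, 0.2521, 0.0366]
eef_rot: [1.997, 1.568, 0.774]
wrist_force: [-1.1, -0.3, -0.9]
opening: 0.0559
[[ 0.002   0.9399  0.3415]
 [ 0.0019  0.3415 -0.9399]
 [-1.      0.0025 -0.0012]]
linear [16.7 -0.7  1.8] rot [-0.    -0.001 -0.003] dist 17 deg 0.2 t 13.2
```

View pics/w5.png

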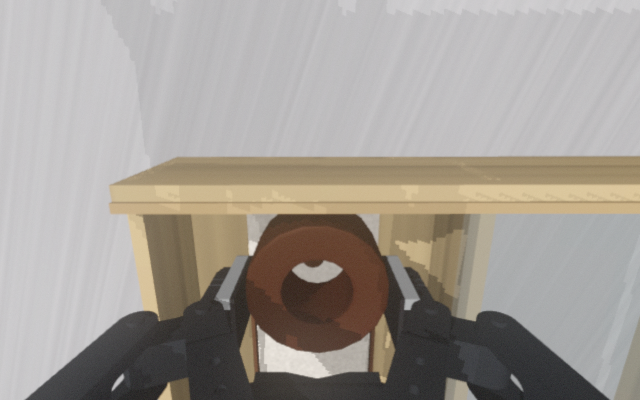

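```bash
python3 - <<'E'
from h import *
np.set_printoptions(precision=4,suppress=True)
P=cams.camera_params('wrist');o=telemetry.get_obs();print(o['tcp_pos'])
f=lambda u,v,z:onz('wrist',(u,v),z,P)[:2]
for z0 in(.0206,.0266):
  t=[f(248,289,z0+.034),f(388,289,z0+.034),f(318,226,z0+.034),f(318,352,z0+.034)];c=np.mean(t,0)
  q=np.linspace(0,6.283,13)[:-1];C=np.c_[c[0]+.014*np.cos(q),c[1]+.014*np.sin(q),0*q+z0]
  pr=proj('wrist',C,P);print(z0,c,np.linalg.norm(t[0]-t[1]),'hole bottom rows',pr[:,1].min(),pr[:,1].max(),pr[:,0].mean())
q=np.linspace(0,6.283,25)
for xy in((.4649,.2504),):
  pr=proj('wrist',np.c_[xy[0]+.006*np.cos(q),xy[1]+.006*np.sin(q),0*q+.022],P);print('post top exp',pr.min(0),pr.max(0))
im=cv2.imread('pics/w5.png');cv2.imwrite('pics/c5.png',cv2.resize(im[240:340,260:380],None,fx=5,fy=5,interpolation=2))
E
```

```text
[0.4649 0.2523 0.0367]
0.0206 [0.4663 0.2515] 0.05776873032800477 hole bottom rows 229.6766798033433 279.17007909113 317.5491489070204
0.0266 [0.465 0.255] 0.05499647860595094 hole bottom rows 227.12982576613243 278.705886042269 317.52950088232825
post top exp [302.3259 246.4061] [326.0028 267.9626]
```

View pics/c5.png

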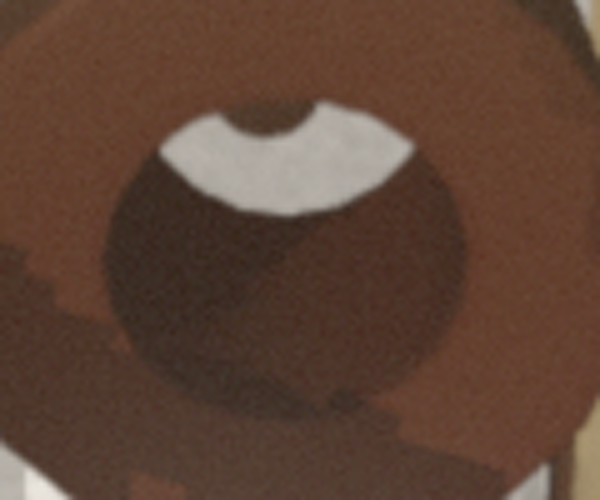

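```bash
python3 -m jog '[{"delta_rot":[0,0,0],"linear":[4,-1,0],"claw":45},{"delta_rot":[0,0,0],"linear":[8,-1,0],"claw":45},{"delta_rot":[0,0,0],"linear":[11,-1,0],"claw":45},{"delta_rot":[0,0,0],"linear":[13,-1,0],"claw":45},{"delta_rot":[0,0,0],"linear":[14,-1,0],"claw":45},{"delta_rot":[0,0,0],"linear":[14,-1,0],"claw":45}]' 40
python3 -m jog '[{"delta_rot":[0,0,0],"linear":[1.5,0,0],"claw":45},{"delta_rot":[0,0,0],"linear":[1.5,0,0],"claw":45}]' 40
python3 -m jog '[{"delta_rot":[0,0,0],"linear":[1.5,0,0],"claw":45},{"delta_rot":[0,0,0],"linear":[1.5,0,0],"claw":45}]' 40
```

```text
time: 13.8
tcp_pos: [0.4624, 0.2515, 0.0211]
eef_rot: [-2.7, 1.57, 2.362]
wrist_force: [-0.2, 0.6, -1.5]
opening: 0.0558
time: 14.0
tcp_pos: [0.4625, 0.2515, 0.0198]
eef_rot: [-2.977, 1.57, 2.084]
wrist_force: [-0.7, 0.3, -0.6]
opening: 0.0562
time: 14.2
tcp_pos: [0.4624, 0.2515, 0.0182]
eef_rot: [-2.877, 1.57, 2.184]
wrist_force: [0.5, -0.1, -1.6]
opening: 0.0561
```

```bash
python3 -m jog '[{"delta_rot":[0,0,0],"linear":[1,0,0],"claw":45},{"delta_rot":[0,0,0],"linear":[1,0,0],"claw":45}]' 40
python3 -m jog '[{"delta_rot":[0,0,0],"linear":[1,0,0],"claw":45},{"delta_rot":[0,0,0],"linear":[1,0,0],"claw":45}]' 40
```

```text
time: 14.4
tcp_pos: [0.4626, 0.2516, 0.0178]
eef_rot: [-3.029, 1.57, 2.032]
wrist_force: [-0.9, -0.1, 3.0]
opening: 0.0555
time: 14.6
tcp_pos: [0.4626, 0.2516, 0.0177]
eef_rot: [-2.689, 1.57, 2.373]
wrist_force: [-4.3, -1.4, 10.6]
opening: 0.0558
```

```bash
python3 -m jog '[{"delta_rot":[0,0,0],"linear":[-1,0,0],"claw":66},{"delta_rot":[0,0,0],"linear":[-1,0,0],"claw":70},{"delta_rot":[0,0,0],"linear":[-1,0,0],"claw":72},{"delta_rot":[0,0,0],"linear":[-20,0,0],"claw":72},{"delta_rot":[0,0,0],"linear":[-60,0,0],"claw":72},{"delta_rot":[0,0,0],"linear":[-110,0,0],"claw":85},{"delta_rot":[0,0,0],"linear":[-150,0,0],"claw":85},{"delta_rot":[0,0,0],"linear":[-150,0,0],"claw":85}]' 40
python3 - <<'E'
from h import *
np.set_printoptions(precision=4,suppress=True)
o=telemetry.get_obs();P=cams.camera_params('wrist');im=cams.grab_frame('wrist')
cv2.imwrite('pics/w6.png',im)
for r in models.spot_point('ring','wrist')[:2]: print(r['score'],r['location'],onz('wrist',r['location'],.008,P))
print(proj('wrist',[.4649,.2504,.042],P))
go(.448,-.0804,.12,20)
E
```

```text
time: 15.4
tcp_pos: [0.4676, 0.2536, 0.1731]
eef_rot: [1.711, 1.557, 0.49]
wrist_force: [0.5, 1.4, -0.3]
opening: 0.085
0.71 [310.9, 182.5] [0.465  0.2537 0.008 ]
[[309.3506 195.6878]]
linear [  46.8 -128.1  306.9] rot [-0.    -0.001 -0.003] dist 336 deg 0.2 t 15.5
```

View pics/w6.png

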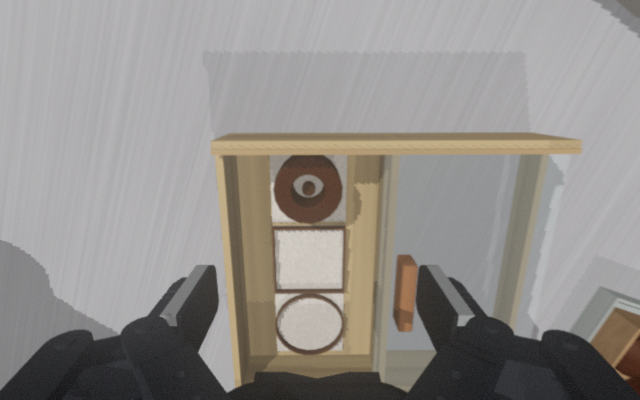

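```bash
python3 -m jog '[{"delta_rot":[0,0,0],"linear":[20,-128,307],"claw":85},{"delta_rot":[0,0,0],"linear":[20,-128,307],"claw":85},{"delta_rot":[0,0,0],"linear":[20,-128,307],"claw":85},{"delta_rot":[0,0,0],"linear":[20,-128,307],"claw":85},{"delta_rot":[0,0,0],"linear":[20,-128,307],"claw":85},{"delta_rot":[0,0,0],"linear":[20,-128,307],"claw":85},{"delta_rot":[0,0,0],"linear":[20,-128,307],"claw":85},{"delta_rot":[0,0,0],"linear":[20,-128,307],"claw":85}]' 40
python3 -m jog '[{"delta_rot":[0,0,0],"linear":[0,0,0],"claw":85},{"delta_rot":[0,0,0],"linear":[0,0,0],"claw":85}]'
python3 - <<'E'
from h import *
np.set_printoptions(precision=4,suppress=True)
o=telemetry.get_obs();P=cams.camera_params('wrist');im=cams.grab_frame('wrist');cv2.imwrite('pics/w7.png',im)
q=fit('dome',im,P,.448,-.0804);print(q)
go(*q[0],.005,20)
E
```

```text
time: 16.3
tcp_pos: [0.4451, -0.0839, 0.1436]
eef_rot: [-2.139, 1.566, 2.917]
wrist_force: [0.2, -0.1, 0.5]
opening: 0.0848
time: 16.5
tcp_pos: [0.4463, -0.0797, 0.1448]
eef_rot: [-2.553, 1.567, 2.509]
wrist_force: [0.5, -0.0, 0.5]
opening: 0.0847
(array([ 0.4492, -0.081 ]), np.float64(5.2566363993973795), np.float64(0.9613451240279858))
linear [140.1   2.2   2.7] rot [ 0.001 -0.003  0.002] dist 140 deg 0.2 t 16.55
```

```bash
python3 -m jog '[{"delta_rot":[0,0,0],"linear":[40,2,2.7],"claw":85},{"delta_rot":[0,0,0],"linear":[85,2,2.7],"claw":85},{"delta_rot":[0,0,0],"linear":[115,2,2.7],"claw":85},{"delta_rot":[0,0,0],"linear":[132,2,2.7],"claw":85},{"delta_rot":[0,0,0],"linear":[139,2,2.7],"claw":80},{"delta_rot":[0,0,0],"linear":[139,2,2.7],"claw":70},{"delta_rot":[0,0,0],"linear":[139,2,2.7],"claw":60}]' 40
python3 -m jog '[{"delta_rot":[0,0,0],"linear":[0,0,0],"claw":35},{"delta_rot":[0,0,0],"linear":[0,0,0],"claw":35},{"delta_rot":[0,0,0],"linear":[0,0,0],"claw":35},{"delta_rot":[0,0,0],"linear":[0,0,0],"claw":35},{"delta_rot":[0,0,0],"linear":[0,0,0],"claw":35},{"delta_rot":[0,0,0],"linear":[0,0,0],"claw":35}]' 40
python3 -m jog '[{"delta_rot":[0,0,0],"linear":[-30,0,0],"claw":35},{"delta_rot":[0,0,0],"linear":[-70,0,0],"claw":35},{"delta_rot":[0,0,0],"linear":[-110,0,0],"claw":35},{"delta_rot":[0,0,0],"linear":[-150,0,0],"claw":35},{"delta_rot":[0,0,0],"linear":[-150,0,0],"claw":35},{"delta_rot":[0,0,0],"linear":[-150,0,0],"claw":35}]' 40; python3 -c "
from h import *
go(.5155,.1114,.15,20)"
```

```text
time: 17.25
tcp_pos: [0.451, -0.0822, 0.0078]
eef_rot: [1.679, 1.569, 0.458]
wrist_force: [0.5, -0.4, -0.4]
opening: 0.0601
time: 17.85
tcp_pos: [0.4513, -0.0827, 0.0087]
eef_rot: [1.55, 1.569, 0.328]
wrist_force: [-1.9, 0.8, 6.7]
opening: 0.0461
time: 18.45
tcp_pos: [0.451, -0.083, 0.1585]
eef_rot: [1.187, 1.567, -0.035]
wrist_force: [-0.6, -0.5, -1.2]
opening: 0.0459
linear [   8.7  127.1 -160.7] rot [-0.     0.001 -0.003] dist 205 deg 0.2 t 18.45
```

```bash
python3 -m jog '[{"delta_rot":[0,0,0],"linear":[9,127,-161],"claw":35},{"delta_rot":[0,0,0],"linear":[9,127,-161],"claw":35},{"delta_rot":[0,0,0],"linear":[9,127,-161],"claw":35},{"delta_rot":[0,0,0],"linear":[9,127,-161],"claw":35},{"delta_rot":[0,0,0],"linear":[9,127,-161],"claw":35},{"delta_rot":[0,0,0],"linear":[9,127,-161],"claw":35},{"delta_rot":[0,0,0],"linear":[9,127,-161],"claw":35},{"delta_rot":[0,0,0],"linear":[9,127,-161],"claw":35}]' 40
python3 - <<'E'
from h import *
np.set_printoptions(precision=4,suppress=True)
o=telemetry.get_obs();P=cams.camera_params('wrist');im=cams.grab_frame('wrist');cv2.imwrite('pics/w8.png',im)
z0=o['tcp_pos'][2]-.0087
print(o['tcp_pos'],z0,fit('dome',im,P,o['tcp_pos'][0],o['tcp_pos'][1],0,z0))
go(.5155,.1114,.0235,20)
E
```

```text
time: 19.25
tcp_pos: [0.5133, 0.1105, 0.1473]
eef_rot: [-2.037, 1.568, 3.022]
wrist_force: [-0.0, -0.7, -1.2]
opening: 0.0464
[0.5133 0.1105 0.1473] 0.13859912142715564 (array([0.5153, 0.1043]), np.float64(21.054975025174443), np.float64(0.6585691584677283))
linear [124.1   2.3  -0.1] rot [-0.002 -0.001  0.001] dist 124 deg 0.2 t 19.3
```

View pics/w8.png

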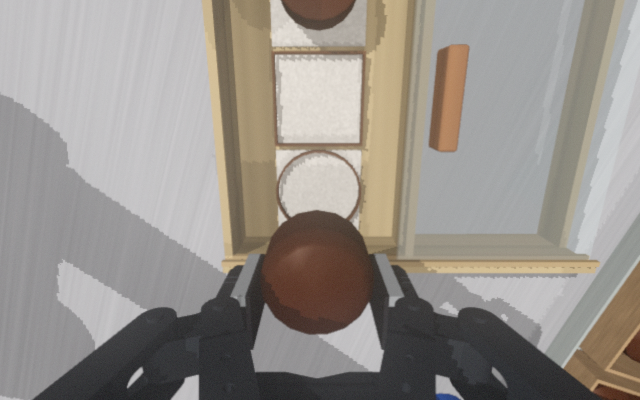

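```bash
python3 -m jog '[{"delta_rot":[0,0,0],"linear":[40,2.3,0],"claw":35},{"delta_rot":[0,0,0],"linear":[80,2.3,0],"claw":35},{"delta_rot":[0,0,0],"linear":[105,2.3,0],"claw":35},{"delta_rot":[0,0,0],"linear":[118,2.3,0],"claw":35},{"delta_rot":[0,0,0],"linear":[123,2.3,0],"claw":35},{"delta_rot":[0,0,0],"linear":[126,2.3,0],"claw":35},{"delta_rot":[0,0,0],"linear":[128,2.3,0],"claw":35},{"delta_rot":[0,0,0],"linear":[128,2.3,0],"claw":35}]' 40
python3 -c "
from h import *
P=cams.camera_params('wrist');print(proj('wrist',[.5155,.1114,.014],P),telemetry.get_obs()['tcp_pos'])"
```

```text
time: 20.1
tcp_pos: [0.5176, 0.113, 0.0213]
eef_rot: [1.818, 1.568, 0.596]
wrist_force: [0.1, -0.7, 0.4]
opening: 0.0466
[[310.20433522 262.23300586]] [0.51760515 0.11301432 0.02131945]
```

```bash
python3 -m jog '[{"delta_rot":[0,0,0],"linear":[2,-2,0.8],"claw":35},{"delta_rot":[0,0,0],"linear":[3.5,-2,0.8],"claw":35},{"delta_rot":[0,0,0],"linear":[3.5,-2,0.8],"claw":35}]' 40
python3 -m jog '[{"delta_rot":[0,0,0],"linear":[1.2,0,0],"claw":35},{"delta_rot":[0,0,0],"linear":[1.2,0,0],"claw":35}]' 40
```

```text
time: 20.4
tcp_pos: [0.5147, 0.1115, 0.0168]
eef_rot: [3.137, 1.57, 1.915]
wrist_force: [-0.0, -0.1, -1.5]
opening: 0.0463
time: 20.6
tcp_pos: [0.5148, 0.1115, 0.0167]
eef_rot: [-2.518, 1.569, 2.544]
wrist_force: [-4.0, -0.1, 8.2]
opening: 0.0464
```

```bash
python3 -m jog '[{"delta_rot":[0,0,0],"linear":[-1,0,0],"claw":56},{"delta_rot":[0,0,0],"linear":[-1,0,0],"claw":60},{"delta_rot":[0,0,0],"linear":[-1,0,0],"claw":62},{"delta_rot":[0,0,0],"linear":[-20,0,0],"claw":64},{"delta_rot":[0,0,0],"linear":[-60,0,0],"claw":72},{"delta_rot":[0,0,0],"linear":[-110,0,0],"claw":85},{"delta_rot":[0,0,0],"linear":[-150,0,0],"claw":85},{"delta_rot":[0,0,0],"linear":[-150,0,0],"claw":85}]' 40
python3 - <<'E'
from h import *
np.set_printoptions(precision=4,suppress=True)
o=telemetry.get_obs();P=cams.camera_params('wrist');im=cams.grab_frame('wrist')
cv2.imwrite('pics/w9.png',im)
print(fit('dome',im,P,.5155,.1114,0,.008))
go(.4528,-.3413,.20,-24)
E
```

```text
time: 21.4
tcp_pos: [0.5204, 0.1121, 0.1724]
eef_rot: [1.428, 1.557, 0.206]
wrist_force: [1.6, 0.4, -0.4]
opening: 0.085
(array([0.5145, 0.1138]), np.float64(9.203542156289048), np.float64(0.953205917187246))
linear [ -32.2 -215.9  403.5] rot [ 0.768 -0.002 -0.008] dist 459 deg 44.0 t 21.45
```

View pics/w9.png

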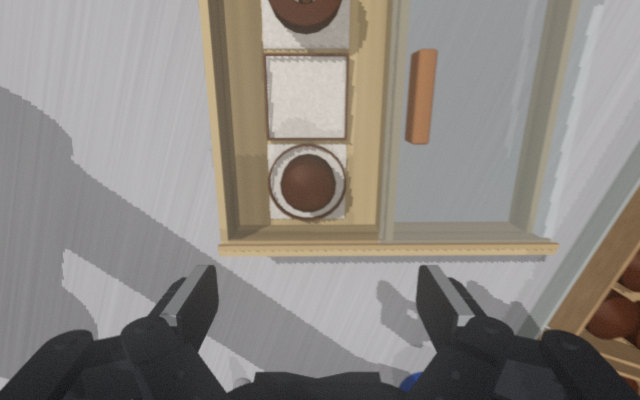

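```bash
python3 -m jog '[{"delta_rot":[0.768,0,0],"linear":[-32,-216,403],"claw":85},{"delta_rot":[0.768,0,0],"linear":[-32,-216,403],"claw":85},{"delta_rot":[0.768,0,0],"linear":[-32,-216,403],"claw":85},{"delta_rot":[0.768,0,0],"linear":[-32,-216,403],"claw":85},{"delta_rot":[0.768,0,0],"linear":[-32,-216,403],"claw":85},{"delta_rot":[0.768,0,0],"linear":[-32,-216,403],"claw":85},{"delta_rot":[0.768,0,0],"linear":[-32,-216,403],"claw":85},{"delta_rot":[0.768,0,0],"linear":[-32,-216,403],"claw":85}]' 40
python3 -m jog '[{"delta_rot":[0,0,0],"linear":[0,0,0],"claw":85},{"delta_rot":[0,0,0],"linear":[0,0,0],"claw":85}]' 40
python3 - <<'E'
from h import *
go(.4528,-.3413,.20,-24)
E
```

```text
time: 22.25
tcp_pos: [0.4563, -0.2847, 0.191]
eef_rot: [-1.967, 1.566, 2.326]
wrist_force: [0.5, 0.8, -0.1]
opening: 0.0849
time: 22.45
tcp_pos: [0.4566, -0.2838, 0.1911]
eef_rot: [-2.019, 1.566, 2.271]
wrist_force: [-0.5, 0.2, 0.6]
opening: 0.0849
linear [-9.2 20.  54. ] rot [-0.003 -0.002  0.004] dist 58 deg 0.3 t 22.45
```

```bash
python3 - <<'E'
from h import *
np.set_printoptions(precision=4,suppress=True)
o=telemetry.get_obs();P=cams.camera_params('wrist');im=cams.grab_frame('wrist');cv2.imwrite('pics/w10.png',im)
print(proj('wrist',[.4528,-.3413,.034],P))
q=fit('square',im,P,.4528,-.3413);print(q)
go(*q[0],.12,(q[1]+45)%90-45)
h=cv2.convexHull(proj('wrist',outline('square',*q[0],np.radians(q[1])),P).astype(np.float32));cv2.polylines(im,[h.astype(int)],True,(0,255,0));cv2.imwrite('pics/w10f.png',im)
E
```

```text
[[337.8586 241.7805]]
(array([ 0.4519, -0.3419]), np.float64(-20.94794233317985), np.float64(0.9209900653816762))
linear [70.8 20.1 56.3] rot [-0.055 -0.002  0.005] dist 93 deg 3.1 t 22.5
```

View pics/w10f.png

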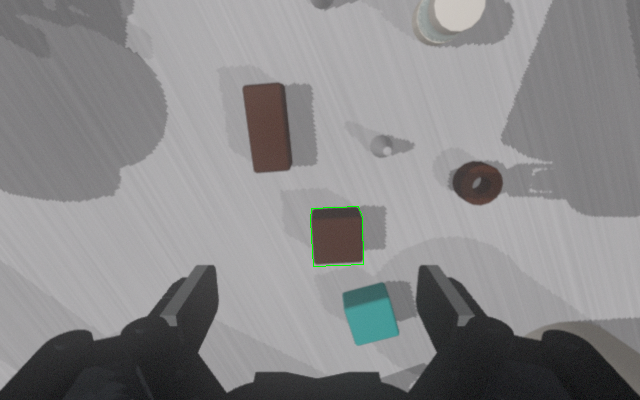

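```bash
python3 -m jog '[{"delta_rot":[-0.055,0,0.005],"linear":[40,20,56],"claw":85},{"delta_rot":[-0.055,0,0.005],"linear":[70,20,56],"claw":85},{"delta_rot":[-0.055,0,0.005],"linear":[80,20,56],"claw":85},{"delta_rot":[-0.055,0,0.005],"linear":[120,20.5,56],"claw":85},{"delta_rot":[-0.055,0,0.005],"linear":[155,20.5,56],"claw":85},{"delta_rot":[-0.055,0,0.005],"linear":[175,20.5,56],"claw":85},{"delta_rot":[-0.055,0,0.005],"linear":[183,20.5,56],"claw":80},{"delta_rot":[-0.055,0,0.005],"linear":[183,20.5,56],"claw":70}]' 40
python3 -m jog '[{"delta_rot":[0,0,0],"linear":[0,0,0],"claw":35},{"delta_rot":[0,0,0],"linear":[0,0,0],"claw":35},{"delta_rot":[0,0,0],"linear":[0,0,0],"claw":35},{"delta_rot":[0,0,0],"linear":[0,0,0],"claw":35},{"delta_rot":[0,0,0],"linear":[0,0,0],"claw":35},{"delta_rot":[0,0,0],"linear":[0,0,0],"claw":35},{"delta_rot":[0,0,0],"linear":[0,0,0],"claw":35}]' 40
python3 -m jog '[{"delta_rot":[0,0,0],"linear":[-30,0,0],"claw":35},{"delta_rot":[0,0,0],"linear":[-70,0,0],"claw":35},{"delta_rot":[0,0,0],"linear":[-110,0,0],"claw":35},{"delta_rot":[0,0,0],"linear":[-150,0,0],"claw":35},{"delta_rot":[0,0,0],"linear":[-150,0,0],"claw":35},{"delta_rot":[0,0,0],"linear":[-150,0,0],"claw":35}]' 40; python3 -c "
from h import *
go(.4902,.1809,.15,20)"
```

```text
time: 23.3
tcp_pos: [0.4536, -0.3405, 0.0091]
eef_rot: [2.609, 1.568, 0.676]
wrist_force: [-0.5, 0.3, -0.1]
opening: 0.0698
time: 24.0
tcp_pos: [0.4554, -0.3438, 0.0119]
eef_rot: [1.582, 1.563, -0.353]
wrist_force: [1.4, 1.3, 6.1]
opening: 0.0471
time: 24.6
tcp_pos: [0.4537, -0.3433, 0.1612]
eef_rot: [1.525, 1.564, -0.41]
wrist_force: [0.5, 0.2, -2.3]
opening: 0.0469
linear [  10.  -152.7 -502.8] rot [-0.713  0.003 -0.006] dist 526 deg 40.9 t 24.6
```

```bash
python3 -m jog '[{"delta_rot":[-0.713,0,0],"linear":[8,-153,-503],"claw":35},{"delta_rot":[-0.713,0,0],"linear":[8,-153,-503],"claw":35},{"delta_rot":[-0.713,0,0],"linear":[8,-153,-503],"claw":35},{"delta_rot":[-0.713,0,0],"linear":[8,-153,-503],"claw":35},{"delta_rot":[-0.713,0,0],"linear":[8,-153,-503],"claw":35},{"delta_rot":[-0.713,0,0],"linear":[8,-153,-503],"claw":35},{"delta_rot":[-0.713,0,0],"linear":[8,-153,-503],"claw":35},{"delta_rot":[-0.713,0,0],"linear":[8,-153,-503],"claw":35}]' 40
python3 -m jog '[{"delta_rot":[0,0,0],"linear":[0,0,0],"claw":35},{"delta_rot":[0,0,0],"linear":[0,0,0],"claw":35}]' 40
python3 -c "
from h import *
go(.4902,.1809,.15,20)"
```

```text
time: 25.4
tcp_pos: [0.4784, 0.058, 0.1512]
eef_rot: [-0.718, 1.57, -1.94]
wrist_force: [0.3, -0.3, -1.7]
opening: 0.0468
time: 25.6
tcp_pos: [0.4788, 0.0572, 0.1515]
eef_rot: [-0.572, 1.569, -1.791]
wrist_force: [0.9, -1.0, -0.8]
opening: 0.0468
linear [   1.3   53.5 -112.2] rot [0.004 0.001 0.001] dist 124 deg 0.2 t 25.6
```

```bash
python3 -m jog '[{"delta_rot":[0,0,0],"linear":[1,53.5,-112],"claw":35},{"delta_rot":[0,0,0],"linear":[1,53.5,-112],"claw":35},{"delta_rot":[0,0,0],"linear":[1,53.5,-112],"claw":35},{"delta_rot":[0,0,0],"linear":[1,53.5,-112],"claw":35},{"delta_rot":[0,0,0],"linear":[1,53.5,-112],"claw":35}]' 40
python3 - <<'E'
from h import *
o=telemetry.get_obs();P=cams.camera_params('wrist');im=cams.grab_frame('wrist');cv2.imwrite('pics/w11.png',im)
print(o['tcp_pos'])
go(.4902,.1809,.025,20)
E
```

```text
time: 26.1
tcp_pos: [0.4921, 0.178, 0.1513]
eef_rot: [0.18, 1.568, -1.042]
wrist_force: [-0.4, -0.4, -0.4]
opening: 0.0473
[0.49208729 0.17797029 0.15132623]
linear [126.5  -0.8  -4.1] rot [-0.002  0.003 -0.001] dist 127 deg 0.2 t 26.15
```

View pics/w11.png

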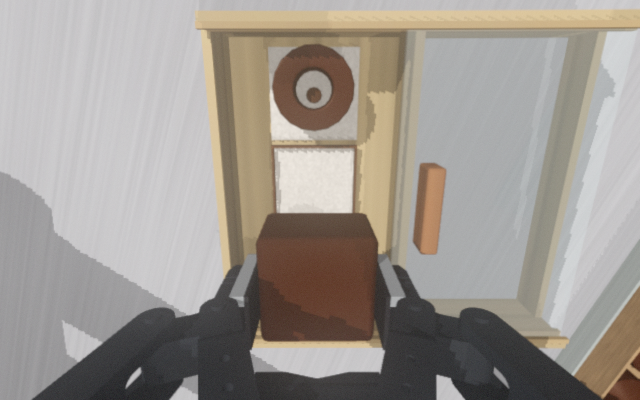

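```bash
python3 -m jog '[{"delta_rot":[0,0,0],"linear":[20,-0.8,-3.5],"claw":35},{"delta_rot":[0,0,0],"linear":[60,-0.8,-3.5],"claw":35},{"delta_rot":[0,0,0],"linear":[95,-0.8,-3.5],"claw":35},{"delta_rot":[0,0,0],"linear":[115,-0.8,-3.5],"claw":35},{"delta_rot":[0,0,0],"linear":[122,-0.8,-3.5],"claw":35},{"delta_rot":[0,0,0],"linear":[126,-0.8,-3.5],"claw":35},{"delta_rot":[0,0,0],"linear":[128,-0.8,-3.5],"claw":35},{"delta_rot":[0,0,0],"linear":[128,-0.8,-3.5],"claw":35}]' 40
python3 -m jog '[{"delta_rot":[0,0,0],"linear":[1,0,0],"claw":35},{"delta_rot":[0,0,0],"linear":[1,0,0],"claw":35}]' 40
python3 -c "
from h import *
go(.4902,.1809,.02,20)"
```

```text
time: 26.95
tcp_pos: [0.4925, 0.1825, 0.0256]
eef_rot: [1.154, 1.564, -0.069]
wrist_force: [-0.1, -0.2, -1.2]
opening: 0.0472
time: 27.15
tcp_pos: [0.4921, 0.1829, 0.0245]
eef_rot: [1.137, 1.565, -0.085]
wrist_force: [0.4, -0.2, -0.8]
opening: 0.0474
linear [ 4.5 -2.5  1.2] rot [ 0.     0.002 -0.005] dist 5 deg 0.3 t 27.15
```

```bash
python3 -m jog '[{"delta_rot":[0,0,-0.004],"linear":[1.5,-2.5,1.2],"claw":35},{"delta_rot":[0,0,-0.004],"linear":[3.5,-2.5,1.2],"claw":35},{"delta_rot":[0,0,-0.004],"linear":[4.5,-2.5,1.2],"claw":35},{"delta_rot":[0,0,-0.004],"linear":[5,-2.5,1.2],"claw":35},{"delta_rot":[0,0,-0.004],"linear":[5,-2.5,1.2],"claw":35}]' 40
```

```text
time: 27.65
tcp_pos: [0.4894, 0.1806, 0.02]
eef_rot: [-0.478, 1.568, -1.7]
wrist_force: [-3.8, -1.7, 10.0]
opening: 0.0472
```

```bash
python3 -m jog '[{"delta_rot":[0,0,0],"linear":[-1,0,0],"claw":56},{"delta_rot":[0,0,0],"linear":[-1,0,0],"claw":60},{"delta_rot":[0,0,0],"linear":[-1,0,0],"claw":62},{"delta_rot":[0,0,0],"linear":[-20,0,0],"claw":62},{"delta_rot":[0,0,0],"linear":[-60,0,0],"claw":62},{"delta_rot":[0,0,0],"linear":[-110,0,0],"claw":85},{"delta_rot":[0,0,0],"linear":[-150,0,0],"claw":85},{"delta_rot":[0,0,0],"linear":[-150,0,-50],"claw":85}]' 40
python3 - <<'E'
from h import *
np.set_printoptions(precision=4,suppress=True)
o=telemetry.get_obs();P=cams.camera_params('wrist');im=cams.grab_frame('wrist')
cv2.imwrite('pics/w12.png',im)
for k,c in (('ring',(.4649,.2504)),('dome',(.5155,.1114)),('square',(.4902,.1809))):
    try: q=fit(k,im,P,*c,0,.008);print(k,q,'off',np.hypot(*(q[0]-np.array(c))))
    except Exception as e: print(k,e)
for r in models.spot_point('cover_pull','wrist')[:2]: print(r['score'],r['location'],onz('wrist',r['location'],.082,P))
go(.5632,.2087,.12,20)
E
```

```text
time: 28.45
tcp_pos: [0.4796, 0.2268, 0.1757]
eef_rot: [1.28, 1.555, 0.052]
wrist_force: [1.9, 1.2, 0.2]
opening: 0.0852
ring (array([0.461 , 0.2574]), np.float64(0.24247763606614645), np.float64(0.8353132555293555)) off 0.00798699151175009
dome (array([0.5142, 0.1157]), np.float64(-0.3427887557816574), np.float64(0.8613747560356121)) off 0.004532621303434617
square (array([0.4901, 0.1811]), np.float64(21.165054818904647), np.float64(0.8172987552623426)) off 0.00024005753971230987
0.96 [404.8, 265.4] [0.5613 0.2048 0.082 ]
linear [50.9 77.2 53.2] rot [ 0.003 -0.    -0.004] dist 107 deg 0.3 t 28.55
```

```bash
python3 -m jog '[{"delta_rot":[0,0,0],"linear":[0,77,53],"claw":60},{"delta_rot":[0,0,0],"linear":[0,77,53],"claw":40},{"delta_rot":[0,0,0],"linear":[40,77,53],"claw":40},{"delta_rot":[0,0,0],"linear":[50,77,53],"claw":40},{"delta_rot":[0,0,0],"linear":[50,77,53],"claw":40}]' 25
python3 - <<'E'
from h import *
np.set_printoptions(precision=4,suppress=True)
P=cams.camera_params('wrist');im=cams.grab_frame('wrist');cv2.imwrite('pics/w13.png',im)
for k,c in (('ring',(.4649,.2504)),('dome',(.5155,.1114)),('square',(.4902,.1809))):
    try: q=fit(k,im,P,*c,0,.008);print(k,q,'off',np.hypot(*(q[0]-np.array(c))))
    except Exception as e: print(k,e)
for r in models.spot_point('cover_pull','wrist')[:2]: print(r['score'],r['location'],onz('wrist',r['location'],.082,P))
go(.5622,.2087,.0675,20)
E
```

```text
time: 29.05
tcp_pos: [0.5594, 0.2032, 0.1148]
eef_rot: [-1.384, 1.562, -2.606]
wrist_force: [-0.2, 0.1, -0.5]
opening: 0.04
ring (array([0.4702, 0.2512]), np.float64(11.638253681348406), np.float64(0.8073012181121498)) off 0.005321880905501644
dome (array([0.5153, 0.1125]), np.float64(7.98713377200624), np.float64(0.5430329898949872)) off 0.0011061815621786221
square (array([0.4913, 0.1804]), np.float64(18.368495038082287), np.float64(0.912365696425083)) off 0.001172069023378674
0.9 [325.9, 238.6] [0.5642 0.2057 0.082 ]
linear [50.7  1.8 -4.1] rot [0.    0.002 0.002] dist 51 deg 0.2 t 29.15
```

```bash
python3 -m jog '[{"delta_rot":[0,0,0],"linear":[10,2.5,-3],"claw":40},{"delta_rot":[0,0,0],"linear":[25,2.5,-3],"claw":40},{"delta_rot":[0,0,0],"linear":[38,2.5,-3],"claw":40},{"delta_rot":[0,0,0],"linear":[46,2.5,-3],"claw":40},{"delta_rot":[0,0,0],"linear":[46,2.5,-3],"claw":40}]' 25
python3 -m jog '[{"delta_rot":[0,0,0],"linear":[0,0,0],"claw":5},{"delta_rot":[0,0,0],"linear":[0,0,0],"claw":5},{"delta_rot":[0,0,0],"linear":[0,0,0],"claw":5},{"delta_rot":[0,0,0],"linear":[0,0,0],"claw":5},{"delta_rot":[0,0,0],"linear":[0,0,0],"claw":5}]' 25; python3 -c "
from h import *
c=np.radians(20);print(np.array([.4902,.1809])-.05*np.array([np.cos(c),np.sin(c)]))
go(.4432,.1638,.0691,20)"
```

```text
time: 29.65
tcp_pos: [0.5624, 0.2075, 0.0704]
eef_rot: [-1.133, 1.566, -2.355]
wrist_force: [0.2, -0.8, -0.1]
opening: 0.04
time: 30.15
tcp_pos: [0.564, 0.2079, 0.073]
eef_rot: [-0.295, 1.568, -1.517]
wrist_force: [-2.0, -0.6, 2.4]
opening: 0.0111
[0.44321537 0.16379899]
linear [ 4.000e+00 -1.285e+02  1.000e-01] rot [-0.     0.002  0.001] dist 129 deg 0.1 t 30.15
```

```bash
python3 -m jog '[{"delta_rot":[0,0,0],"linear":[0,-8,0],"claw":5},{"delta_rot":[0,0,0],"linear":[0,-24,0],"claw":5},{"delta_rot":[0,0,0],"linear":[0,-44,0],"claw":5},{"delta_rot":[0,0,0],"linear":[0,-64,0],"claw":5},{"delta_rot":[0,0,0],"linear":[0,-84,0],"claw":5},{"delta_rot":[0,0,0],"linear":[0,-102,0],"claw":5},{"delta_rot":[0,0,0],"linear":[0,-116,0],"claw":5},{"delta_rot":[0,0,0],"linear":[0,-122,0],"claw":5}]' 25
python3 -m jog '[{"delta_rot":[0,0,0],"linear":[0,-3,0],"claw":5},{"delta_rot":[0,0,0],"linear":[0,-5,0],"claw":5},{"delta_rot":[0,0,0],"linear":[0,-6,0],"claw":5},{"delta_rot":[0,0,0],"linear":[0,-6,0],"claw":5}]' 25
python3 -c "
from h import *
go(.4432,.1638,.0691,20)"
```

```text
time: 30.95
tcp_pos: [0.4493, 0.1661, 0.0731]
eef_rot: [0.703, 1.567, -0.518]
wrist_force: [2.1, 0.2, -1.6]
opening: 0.0111
time: 31.35
tcp_pos: [0.4447, 0.1644, 0.073]
eef_rot: [0.351, 1.568, -0.871]
wrist_force: [1.3, -0.5, 2.8]
opening: 0.0109
linear [ 3.9 -1.6  0.1] rot [-0.     0.002 -0.001] dist 4 deg 0.1 t 31.35
```

Push on in small steps to feel the end stop.

```bash
for i in 1 2 3; do python3 -m jog '[{"delta_rot":[0,0,0],"linear":[0,-1.5,0],"claw":5},{"delta_rot":[0,0,0],"linear":[0,-1.5,0],"claw":5},{"delta_rot":[0,0,0],"linear":[0,-1.5,0],"claw":5}]' 25 | grep -E 'tcp|force'; done
```

```text
tcp_pos: [0.443, 0.1639, 0.073]
wrist_force: [1.4, -0.3, 5.0]
tcp_pos: [0.4417, 0.1634, 0.073]
wrist_force: [2.7, 1.4, 4.8]
tcp_pos: [0.4417, 0.1633, 0.073]
wrist_force: [6.5, 2.6, 1.0]
```

```bash
python3 -m jog '[{"delta_rot":[0,0,0],"linear":[0,0,0],"claw":30},{"delta_rot":[0,0,0],"linear":[0,0,0],"claw":30},{"delta_rot":[0,0,0],"linear":[0,0,0],"claw":30},{"delta_rot":[0,0,0],"linear":[-20,0,0],"claw":30},{"delta_rot":[0,0,0],"linear":[-60,0,0],"claw":30},{"delta_rot":[0,0,0],"linear":[-110,0,0],"claw":30},{"delta_rot":[0,0,0],"linear":[-160,0,-10],"claw":30},{"delta_rot":[0,0,0],"linear":[-200,0,-30],"claw":30}]' 25
python3 -m jog '[{"delta_rot":[0,0,0],"linear":[-20,20,-10],"claw":85},{"delta_rot":[0,0,0],"linear":[-20,20,-10],"claw":85},{"delta_rot":[0,0,0],"linear":[-20,20,-10],"claw":85}]'
python3 - <<'E'
from h import *
np.set_printoptions(precision=4,suppress=True)
P=cams.camera_params('wrist');im=cams.grab_frame('wrist');cv2.imwrite('pics/w14.png',im)
b,g,r=[im[...,i].astype(int) for i in range(3)]
for k,c in (('ring',(.4649,.2504)),('dome',(.5155,.1114)),('square',(.4902,.1809))):
    u,v=proj('wrist',[*c,.03],P)[0].astype(int);print(k,(u,v),im[v,u])
    for s in models.spot_point(k,'wrist')[:3]: print('  ',round(s['score'],2),onz('wrist',s['location'],.008,P)[:2])
for s in models.spot_point('cover_pull','wrist')[:1]:
    q=onz('wrist',s['location'],.082,P);d=np.array([.4902,.1809])-q[:2];c=np.radians(20);print('pull',q,'cover',.05-d@[np.cos(c),np.sin(c)])
s=models.silhouettes('cover_pull','wrist')
m=((r-b>60)&(r-g>30)).astype(np.uint8);u,v=proj('wrist',[.4432,.1638,.082],P)[0].astype(int);w=np.zeros_like(m);w[v-50:v+50,u-25:u+25]=1;ys,xs=np.nonzero(m*w);print(len(xs),(u,v))
if len(xs): 
    q=onz('wrist',(np.median(xs),(ys.min()+ys.max())/2),.08,P);d=np.array([.4902,.1809])-q[:2];print('colour pull',q,'cover',.05-d@[np.cos(c),np.sin(c)],xs.min(),xs.max(),ys.min(),ys.max())
imt=cams.grab_frame('top');cams.grab_frame('top')
for k,z in (('small_ring',0),('bar',0),('ring',.008),('dome',.008),('square',.008)):
    for s in models.spot_point(k,'top')[:3]: print('top',k,round(s['score'],2),onz('top',s['location'],z)[:2])
E
```

```text
time: 33.05
tcp_pos: [0.429, 0.1906, 0.2747]
eef_rot: [-0.038, 1.568, -1.262]
wrist_force: [0.9, 0.5, 0.2]
opening: 0.03
time: 33.35
tcp_pos: [0.4436, 0.2071, 0.2915]
eef_rot: [-0.84, 1.567, -2.062]
wrist_force: [-1.0, -0.4, -0.4]
opening: 0.072
ring (np.int64(346), np.int64(134)) [ 97 105 111]
dome (np.int64(343), np.int64(251)) [ 93 101 109]
square (np.int64(345), np.int64(196)) [ 93  97 108]
pull [0.4431 0.1623 0.082 ] cover -0.0006537543392104994
434 (np.int64(302), np.int64(209))
colour pull [0.4412 0.1641 0.08  ] cover -0.0017983557833261277 297 306 183 233
top small_ring 0.67 [ 0.599  -0.3535]
top bar 0.88 [ 0.4357 -0.2158]
top bar 0.51 [0.4428 0.1884]
top ring 0.69 [ 0.7132 -0.1925]
top ring 0.64 [ 0.7284 -0.0844]
top square 0.51 [ 0.4478 -0.4248]
```

```bash
sed -i 's/(r<120)/(r<RT)/; s/^from scipy.optimize/RT=120\nfrom scipy.optimize/' h.py; python3 - <<'E'
import h; from h import *
np.set_printoptions(precision=4,suppress=True)
P=cams.camera_params('wrist');im=cv2.imread('pics/w14.png')
for h.RT in (125,135):
  for k,c in (('ring',(.4649,.2504)),('dome',(.5155,.1114)),('square',(.4902,.1809))):
    try: q=fit(k,im,P,*c,0,.008);print(h.RT,k,*q,'off mm',1000*np.hypot(*(q[0]-np.array(c))))
    except Exception as e: print(k,e)
E
```

```text
125 ring [0.4641 0.2541] -1.214996186554228 0.9566627443101914 off mm 3.79290485988881
125 dome [0.5173 0.1132] 8.27754912148413 0.9361241768579492 off mm 2.5063870565545847
125 square [0.4915 0.1805] 20.440956433812648 0.954180792856903 off mm 1.3340248521007827
135 ring [0.464  0.2541] 9.865743918363915 0.9814014707144697 off mm 3.8426633502433707
135 dome [0.5169 0.1135] 10.301481719101744 0.9099143536164298 off mm 2.509847304111998
135 square [0.4916 0.18  ] 20.05674445114524 0.9244600894301208 off mm 1.6530163824311768
```

All three are in place, the cover is shut and the arm is clear, so I'm handing in.

```bash
python3 -c "
from rig import env,telemetry
print(telemetry.get_obs()['time']);print(env.job_done())"
```

```text
34.0
the job is handed in; nothing more can be done
None
```

The job is handed in at 34.0 s of the allowed 102 s. I slid the cover back to about 129 mm. I then packed the large dark ring over the post, the domed chocolate in the round rim and the square one in the square rim, and slid the cover shut against its end stop.

**Packing:** seen through the shut cover, the ring is about 4 mm, the dome about 2.5 mm and the square about 1.5 mm from their liner centres (limit 14 mm). The square lies parallel to its rim. The ring and dome touched down at the height their grasps predicted, and the square within 0.1 mm of it.

**Cover:** the last image puts it within about 2 mm of shut. At the stop I felt about 7 N with no further movement.

**Small ring and bar:** the top camera shows both within about 6 mm of where it first placed them (limit 30 mm), which is about as accurate as those readings are.

**Checks that disagreed or could not be done:**
- **Ring height:** a picture of the held ring put it about 6 mm lower in the grip than the contact showed. I went by the contact.
- **Ring position:** fits before closing put it 5 to 8 mm off centre, with poorer matches. The final fit was better, at about 4 mm.
- **Pictures:** I had used all 16 views, so the square's placing and the shut box were checked only by measurement and the detectors, not by eye.

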